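Load a stone core into the slabbing vise and clamp it

TASK

Load the green stone core for slabbing: without lifting it, roll it gently across the loading table into the vee of the vise and let go so that it settles and centres itself. Then slide it along the vee until its far end has pressed the sprung brass tip of the stop right in and you feel it come up solid, and push the red toggle handle over until it locks the clamp on the stone. The stone chips easily, so keep all pushing on it gentle, and leave the other things on the bench alone.

Things in the scene. Friction and masses are not known exactly. Their poses are not given: they have to be found in the camera images.
- core_center (a point): middle of the green stone core with pale veins: a cylinder 56 mm in diameter, 110 mm long, about 0.8 kg; the point is on its axis, half-way along; x axis along the core. It starts on the loading table, roughly parallel to the vee. Even a slow push makes it roll on a little by itself. It chips if the fingers push it with over 25 N, if it presses on the stop with over 15 N, or at over 0.5 m/s
- vise: grey slabbing vise fixed to the bench; origin at bench level below the vee's middle, z up. Its steel vee (90 degrees) runs along x from -90 to +50 mm, bottom line at y = 0, z = 18 mm. Its -y side rises higher (y = -28, z = 46 mm) as a backstop. The stop's bracket stands at x = 98 to 116 mm (50 mm wide, 101 mm high), the clamp's riser at y = -82 to -202 mm (x within 25 mm, 138 mm high)
- vee_lip (a point): middle of the vee's +y lip, at y = 21.5, z = 39.5 mm of the vise, same axes. The flat aluminium loading table goes on from the lip at the same height to y = 200 mm (x from -90 to +55 mm), where a raised edge 12.5 mm high and 10 mm thick closes it. A core that rolls over the lip drops 10 mm into the vee
- vee_seat (a point): point of the vise at x = 0, y = 0, z = 57.6 mm, same axes: the core's axis passes through it when the core sits centred on both flanks of the vee
- stop: the stop's bracket on the vise, same axes, origin under its middle at x = 107, z = 15 mm. Its rod faces -x at the height of the seated core's axis and ends in a brass tip, 18 mm wide, which lies at x = 60 to 74 mm of the vise, set differently each time: find it by feel. The tip is sprung (0.5 to 2.5 N over 4 mm), then it stops hard (pressed in solid: over 4 N). Sliding in the vee, the core rubs with about 2 to 6 N
- clamp_handle (a joint): angle of the toggle handle: 0 open (upright), growing as it is pushed over towards the vise's -y side, 1.52 locked against its end stop (almost level). The pad meets the seated core at about 1.15; past 1.40 the clamp is over centre and stays shut by itself; before that, friction keeps the handle where it is left. A push of 2 to 10 N near its end moves it
- handle_pivot (a point): the axis about which the handle turns (parallel to the vise's x), at x = 0, y = -175 mm, z = 128 mm of the vise; same axes as the vise
- handle_grip (a point): point on the axis of the red round handle grip (18 mm in diameter), 108 mm from the pivot; the handle ends 135 mm from the pivot and the red grip begins 50 mm from it
- clamp_pad: black rubber pad (22 mm in diameter, 10 mm thick, sprung) under the end of the clamp arm, 105 mm from the arm's pivot; origin at the middle of the face that presses on the stone. It moves with the handle. Open, the arm stands up beside the handle to z = 220 mm, and the pad is in front of it, at y = -55 mm or so; closed, the arm lies over the vee's middle, its top 123 mm above the bench
- slab: bystander: a green stone disc already cut, 56 mm in diameter, 8 mm thick, lying on the vise's base plate beside the loading table; leave it
- cup_wheel: bystander: dark cup grinding wheel with a yellow centre, 80 mm in diameter, 35 mm high; leave it
- hammer: bystander: a hammer lying on the left; leave it
- brush: bystander: a dusting brush lying at the far side; leave it
- glue: bystander: white and orange glue bottle, 48 mm in diameter, 130 mm high; leave it
- jasper: bystander: red-brown rough stone, 90 mm wide, 50 mm high; leave it
- turquoise: bystander: small blue-green rough stone, 50 mm wide, 30 mm high; leave it
- brown_core: bystander: brown stone core standing upright, 40 mm in diameter, 75 mm high; leave it
There are look-alikes about, which are no part of the job. Leave any pink or purple look-alike of the part that bears core_center alone.

How it is judged:
On the way, in this order (a step that is already met when the one before it is completed fails the run):
1. the core, let go of, lies at rest and centred in the vee, the clamp still open (z of core_center in the frame of vise between 0.0556 and 0.0596 m and y of core_center in the frame of vise between -0.002 and 0.002 m and angle between the x axis of core_center and the x axis of vise, either way round below 0.04 rad and contact force between the fingers and core below 0.2 N and linear speed of core below 0.02 m/s and value of joint clamp_handle below 0.9 rad), for 0.2 s.
2. the core, centred in the vee, has pressed the stop's sprung tip right in (over 4 N) (z of core_center in the frame of vise between 0.0556 and 0.0596 m and y of core_center in the frame of vise between -0.002 and 0.002 m and angle between the x axis of core_center and the x axis of vise, either way round below 0.04 rad and contact force between core and stop above 4 N and value of joint clamp_handle below 0.9 rad), for 0.1 s.
3. the toggle clamp is locked with its pad on the core, which still holds the stop's tip in (z of core_center in the frame of vise between 0.0556 and 0.0596 m and y of core_center in the frame of vise between -0.002 and 0.002 m and angle between the x axis of core_center and the x axis of vise, either way round below 0.04 rad and contact force between core and stop above 0.7 N and value of joint clamp_handle above 1.45 rad and contact force between clamp_pad and core above 4 N), for 0.1 s.
At the end, for the whole second after the job is handed in: The core lies centred in the vee (axis within 2 mm of the seat sideways and in height, 0.04 rad of the vee's line), its far end still holding the stop's tip in (over 0.7 N), the handle locked (over 1.45 rad) and the pad pressing on the core with over 4 N, all at rest and let go (all of step 3 and linear speed of core below 0.01 m/s); the robot touches nothing.
It fails at once if the core is lifted more than 8 mm off the loading table (z of core_center in the frame of vise above 0.0755 m).
It fails at once if the core is pushed by the fingers with more than 25 N (contact force between the fingers and core above 25 N).
It fails at once if the core is driven against the stop with more than 15 N (contact force between core and stop above 15 N).
It fails at once if the core is flung or dropped (faster than 0.5 m/s) (linear speed of core above 0.5 m/s).
It fails at once if a bystander is moved more than 30 mm (distance of any of slab, cup_wheel, hammer, brush, glue, jasper, turquoise, brown_core from where it was at the start of the episode above 0.03 m).
It also fails if it takes over 72 s, if anything falls off the work surface, if the arm or the gripper's body presses on something with over 40 N, if the wrist force passes 120 N, or if a joint passes its speed limit or range.

ROBOT

A 6-joint arm with a two-finger parallel gripper is mounted at the origin on the work surface. World frame = base frame: x ahead of the robot, y to its left, z up, the work surface at z = 0. Lengths are in m, angles in rad, forces in N, time in s.
With the tool pointing down it reaches from about 0.35 to 0.975 m from the base axis. Payload 4.9 kg.
Tool frame: the origin (TCP) lies midway between the tips of the shut fingers; the grasp point (between the pads) lies 19 mm behind it; z points along the fingers, y is the direction in which the jaws open and shut (so a half turn about z gives the same grasp; the last joint's range is limited). The gripper opens to 85 mm and grips with 20 to 120 N. Pads are 22 mm wide; open, the fingers measure 114 mm over their backs; the gripper's body (76 mm by 85 mm) begins 54 mm behind the grasp point. The pads swing forward as they close: fully open they stand 13 mm farther back than shut.
Start: joints at [-1.279, 0.053, 1.613, -0, 1.476, -0.119], TCP at [0.25, -0.573, 0.231] pointing down, gripper open.
Joint ranges: [-3.01, 3.01], [-1.01, 2.22], [0.06, 2.58], [-1.02, 4.17], [0.09, 2.62], [-3.14, 3.14]. Speed limits (rad/s): [2.57, 2.57, 3.14, 3.14, 3.14, 3.14].

INTERFACE

Orientations are given as a rotation vector (axis times angle).
In Python, from station import ctrl gives the robot as it stands.
- The arm moves only by the tool jog_arm, never from a script. Its argument "steps" is a list of rows, each an object of numbers: "dx", "dy", "dz": the shift along the world's x, y, z in units of 60 mm (1.0 is 60 mm); "twist": the turn about the world's z in units of 10 degrees (1.0 is 10 degrees). A call has 1 to 5 rows; each row is the pose to reach, as a shift and turn from the pose measured when the call began; what a row does not reach only later rows make up. A row lasts 1/8 s, in which the tool goes at most 62.5 mm and 10.7 degrees, less where a joint would pass 70% of its speed; a pose out of reach is approached as far as the arm can. A call with a gripper value outside its range is refused whole. "gripper" is the closure in counts, from 0 (fully open) to 255 (shut), set as the call begins (left out, the last holds). The fingers move at their own pace and stop on an object; "newtons" is the grip in N (left out, the last holds). Time passes only in rows, so rows that repeat a pose let the fingers close. It gives the time, the measured TCP pose, the force and the opening at its end, in the units of the state.
- ctrl.get_obs(): the state, without advancing time (a new reading comes with each control period).
- ctrl.get_image(name): name is "scene" or "side" or "wrist"; returns a dict with "frame" (384x512x3 uint8, red, green, blue), "range_z" (384x512 float32, m along the optical axis (not along the pixel's ray), 0 where there is no reading), "fx", "fy", "cx", "cy" (pixels), "extrinsics" (4x4, takes a point from camera to world coordinates). Camera axes: x right, y down, z forward; pixel columns grow to the right and rows downward; lengths in m; the calibration is good to about 2 mm. A picture is of the moment at which its call begins.
- ctrl.finish_job(): hands the job in, once; it reports no verdict.
The state is a dict: "t": time; "q": joint angles; "dq": joint speeds; "effort": joint torques, N m; "tool_pos": TCP position; "tool_rot": TCP orientation; "contact_force": force on the tool from outside, world axes, zero at the start; "wrist_torque": the same for the moment, N m; "opening": finger opening in m.
Only numpy, scipy, OpenCV 4.12 (cv2) and the standard library are available. Lean on these libraries where they do the work, as an engineer would, in place of code of your own. Each camera call takes 0.05 s, during which the arm holds its last target.

## Working session

There is one attempt and no reset: what is moved stays moved. The work goes in short steps, Python scripts to look and compute and a tool call to move; the robot and the scene stay as the last step left them, time stands still between calls to the robot, and variables do not carry over. Pictures are saved under pics/ and viewed, and the job is handed in when it is done.

Besides the shell and the picture viewer there is one more tool, called as name(argument=value, ...), one argument or row to a line, values as JSON. jog_arm: Moves the arm, as the interface text tells. Its arguments: {"type":"object","properties":{"steps":{"type":"array"},"gripper":{"type":"number"},"newtons":{"type":"number"}},"required":["steps"]}

```bash
mkdir -p pics; ls; python3 - <<'E'
from station import ctrl
import cv2
o=ctrl.get_obs()
for k,v in o.items(): print(k,v)
for n in ["scene","side","wrist"]:
    im=ctrl.get_image(n)
    cv2.imwrite(f"pics/{n}0.png",im["frame"][:,:,::-1])
    print(n,im["fx"],im["fy"],im["cx"],im["cy"],im["extrinsics"].round(4).tolist())
E
```

```text
pics
t 0.0
q [-1.27901164e+00  5.33506046e-02  1.61432014e+00  2.23213809e-06
  1.47596601e+00 -1.19002750e-01]
dq [ 0.00037946 -0.0007282  -0.00085666 -0.00035994 -0.00025281 -0.00135575]
effort [-3.83796180e-05 -3.93683195e+01 -3.70177531e+01  5.71573295e-06
  7.21707882e-03 -2.26603436e-05]
tool_pos [ 0.24940049 -0.57240182  0.23005126]
tool_rot [-3.07356496e+00 -6.40320329e-01  2.73390838e-04]
contact_force [ 0.46313475 -0.1167516  -0.31671853]
wrist_torque [0.02459695 0.02394645 0.00261502]
opening 0.08533985458167774
scene 420.424179700949 420.424179700949 247.4051338741624 189.80342197272094 [[-0.3048, 0.8082, -0.5039, 1.3168], [0.9524, 0.2522, -0.1715, 0.2258], [-0.0115, -0.5322, -0.8466, 1.4065], [0.0, 0.0, 0.0, 1.0]]
side 421.95086581882737 421.95086581882737 262.14359792124304 189.02717177862186 [[-0.9969, -0.0351, 0.0706, 0.4743], [-0.0776, 0.5947, -0.8002, 1.1043], [-0.0139, -0.8032, -0.5956, 0.9817], [0.0, 0.0, 0.0, 1.0]]
wrist 311.15594995868616 311.15594995868616 257.74424182549353 192.49734017190582 [[0.4002, -0.8739, -0.2758, 0.3199], [-0.9164, -0.3821, -0.1191, -0.5417], [-0.0013, 0.3005, -0.9538, 0.3731], [0.0, 0.0, 0.0, 1.0]]
```

View pics/scene0.png

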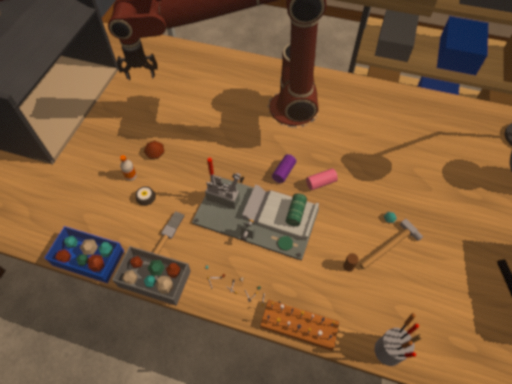

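View pics/side0.png

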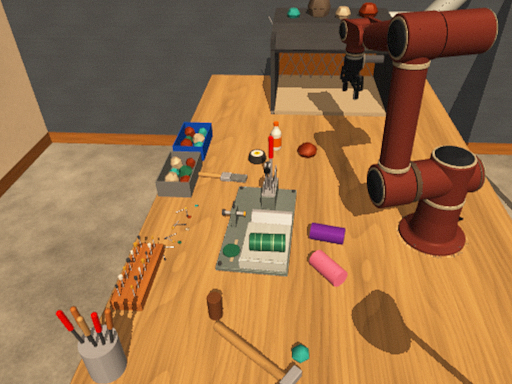

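View pics/wrist0.png

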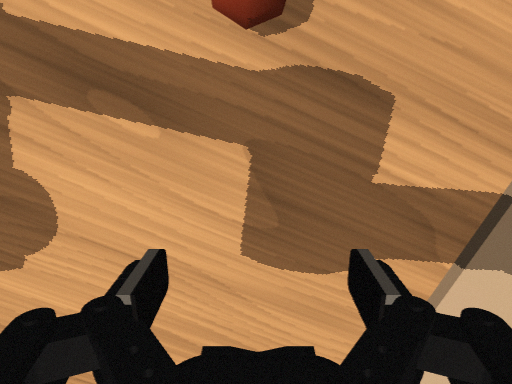

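The green core with veins is at scene px (297,209) and side px (267,242), on the loading table. The things it could be mistaken for:
- purple cylinder: scene (285,168), side (327,233)
- pink cylinder: scene (322,178), side (328,267)
- brown core: side (215,305)
- green slab disc: scene (285,243)

I'll check the choice in a close crop.

```bash
cat > h.py <<'E'
from station import ctrl
import cv2, numpy as np
def cloud(im):
    z=im["range_z"]; v,u=np.mgrid[:384,:512]
    P=np.stack([(u-im["cx"])/im["fx"]*z,(v-im["cy"])/im["fy"]*z,z],-1)
    E=im["extrinsics"]
    return P@E[:3,:3].T+E[:3,3]
def crop(im,name,c0,c1,r0,r1,k=6):
    a=cv2.resize(im["frame"][r0:r1,c0:c1,::-1],None,fx=k,fy=k,interpolation=cv2.INTER_CUBIC)
    cv2.imwrite(name,a)
E
python3 - <<'E'
from h import *
s=ctrl.get_image("scene"); d=ctrl.get_image("side")
np.savez("c0.npz",sf=s["frame"],sc=cloud(s),df=d["frame"],dc=cloud(d))
crop(s,"pics/sc1.png",190,325,150,260,5); crop(d,"pics/dc1.png",210,310,150,280,4)
for n,c in(("scene",cloud(s)),("side",cloud(d))):
    # height stats on workspace
    m=(c[...,2]>-0.01)&(c[...,0]>.3)&(c[...,0]<.9)&(abs(c[...,1])<.4)
    print(n,np.median(c[m][:,2]))
c=cloud(s)
for u,v in[(297,209),(285,168),(322,178),(285,243),(246,235),(211,170),(268,210),(225,190)]: print(u,v,c[v,u].round(3))
c=cloud(d)
for u,v in[(267,242),(233,213),(270,145),(268,190),(270,225)]: print(u,v,c[v,u].round(3))
E
```

```text
scene 0.0010181838064771132
side -0.0005907706963999004
297 209 [0.56  0.154 0.094]
285 168 [0.371 0.062 0.054]
322 178 [0.375 0.21  0.055]
285 243 [0.669 0.144 0.024]
246 235 [0.695 0.005 0.055]
211 170 [ 0.563 -0.163  0.206]
268 210 [0.564 0.049 0.039]
225 190 [ 0.567 -0.116  0.104]
267 242 [0.545 0.169 0.085]
233 213 [0.669 0.026 0.075]
270 145 [ 0.556 -0.16   0.232]
268 190 [ 0.561 -0.113  0.072]
270 225 [0.544 0.04  0.04 ]
```

View pics/sc1.png

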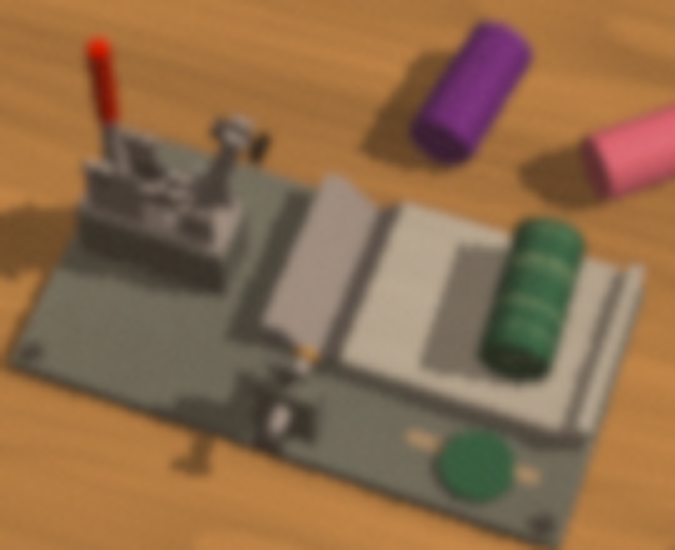

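View pics/dc1.png

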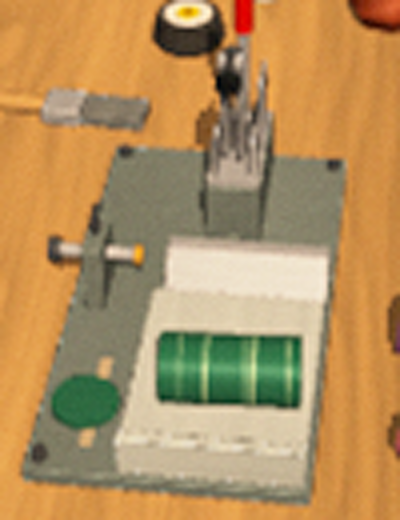

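```bash
python3 - <<'E'
import numpy as np
d=np.load("c0.npz")
for n in "sd":
    P=d[n+"c"].reshape(-1,3).astype(float); F=d[n+"f"].reshape(-1,3).astype(float)
    near=(abs(P[:,0]-.55)<.15)&(P[:,1]>-.25)&(P[:,1]<.28)
    P=P[near];F=F[near]
    print("==",n)
    # base plate top
    # table top points
    g=(F[:,1]>F[:,0]+15)
    t=(abs(P[:,2]-.0395)<.005)&~g&(P[:,1]>.03)
    T=P[t]; print("table",len(T),np.median(T[:,2]),"x pct",np.percentile(T[:,0],[1,3,50,97,99]).round(4),"y",np.percentile(T[:,1],[0.5,2,98,99.5]).round(4))
    for y0 in np.arange(0.03,.24,.02):
        s=T[abs(T[:,1]-y0)<.01]
        if len(s)>10: print("  y%.2f"%y0,s[:,0].min().round(4),s[:,0].max().round(4),len(s))
    # flank
    f=(P[:,2]>.022)&(P[:,2]<.043)&(P[:,1]<.03)&(P[:,1]>-.05)&(P[:,0]<.60)&(P[:,0]>.46)
    Q=P[f]; print("flank",len(Q))
    if len(Q)>20:
        w=Q[:,1]+Q[:,2]  # const along flank: y+z = 18mm + yv for -y flank (y=-a,z=18+a)
        A=np.c_[Q[:,0],np.ones(len(Q))]
        for _ in range(5):
            r=np.linalg.lstsq(A,w,rcond=None)[0]; e=abs(A@r-w); k=e<.004; 
            A=A[k];w=w[k]
        print("flank slope",r,len(w), "y at x=.55:", r[0]*.55+r[1]-.018)
    c=P[g&(P[:,2]>.045)]; print("core n",len(c))
    if len(c)>20:
        from scipy.optimize import least_squares
        def res(p):
            a=np.array([np.cos(p[2]),np.sin(p[2]),0]); v=c-np.array([.55,p[0],p[1]])
            return np.linalg.norm(v-(v@a)[:,None]*a,axis=1)-.028
        q=least_squares(res,[.165,.0675,0],loss="soft_l1",f_scale=.002).x
        a=np.array([np.cos(q[2]),np.sin(q[2]),0]); s=(c-np.array([.55,q[0],q[1]]))@a
        mid=(np.percentile(s,1)+np.percentile(s,99))/2
        print("core y@.55,z,yaw",q.round(4),"x",.55+mid, "len",np.ptp(np.percentile(s,[1,99])))
    st=P[(P[:,2]>.085)&(P[:,1]>-.05)&(P[:,1]<.08)&(P[:,0]>.6)]
    if len(st): print("bracket top",len(st),st.min(0).round(3),st.max(0).round(3),st.mean(0).round(3))
    rd=P[(F[:,0]>F[:,1]*1.8)&(F[:,0]>120)&(P[:,2]>.1)]
    if len(rd): print("red",len(rd),rd.min(0).round(3),rd.max(0).round(3),np.median(rd,0).round(3))
E
```

```text
== s
table 1142 0.038879387030185786 x pct [0.4058 0.4155 0.5612 0.6248 0.6288] y [0.0306 0.0327 0.2052 0.2089]
  y0.03 0.4048 0.6217 83
  y0.05 0.4057 0.6229 168
  y0.07 0.4011 0.6224 170
  y0.09 0.4773 0.6252 170
  y0.11 0.4785 0.628 155
  y0.13 0.5909 0.6292 44
  y0.15 0.5989 0.6292 36
  y0.17 0.4039 0.628 64
  y0.19 0.4034 0.6314 185
  y0.21 0.484 0.6305 67
flank 317
flank slope [-0.00727283  0.03612612] 44 y at x=.55: 0.014126065569318055
core n 301
core y@.55,z,yaw [ 0.1492  0.0663 -0.0121] x 0.550422399528927 len 0.1029413165280108
bracket top 20 [ 0.669 -0.009  0.087] [0.677 0.014 0.104] [0.673 0.002 0.097]
red 63 [ 0.547 -0.175  0.181] [ 0.567 -0.158  0.267] [ 0.559 -0.162  0.244]
== d
table 1034 0.03786524191392571 x pct [0.403  0.4105 0.5493 0.6212 0.6243] y [0.0316 0.0339 0.2211 0.2237]
  y0.03 0.4768 0.6697 65
  y0.05 0.4763 0.6201 166
  y0.07 0.4006 0.6212 168
  y0.09 0.4784 0.6225 33
  y0.11 0.4781 0.6232 36
  y0.13 0.4806 0.624 32
  y0.15 0.4802 0.6253 41
  y0.17 0.4091 0.6265 186
  y0.19 0.4001 0.6275 196
  y0.21 0.4003 0.6276 66
  y0.23 0.4842 0.5872 45
flank 357
flank slope [-0.04171001  0.04755227] 197 y at x=.55: 0.006611766979298574
core n 600
core y@.55,z,yaw [0.1507 0.0654 0.0086] x 0.5452443960931614 len 0.10458427758390909
bracket top 13 [ 0.667 -0.007  0.091] [0.673 0.016 0.103] [0.669 0.006 0.097]
red 108 [ 0.545 -0.175  0.177] [ 0.56  -0.154  0.263] [ 0.552 -0.16   0.222]
```

The crop confirms the green veined cylinder on the loading table. The vise sits near (0.5645, 0.008) with yaw ≈ -0.042. I'll move the arm above the table for a close look.

jog_arm(
  steps=[
    {"dz": 1, "twist": 1},
    {"dz": 1.8, "dx": 0.25, "dy": 0.5, "twist": 2},
    {"dz": 2, "dx": 0.6, "dy": 1.4, "twist": 3},
    {"dz": 2, "dx": 1.0, "dy": 2.3, "twist": 4},
    {"dz": 2, "dx": 1.4, "dy": 3.2, "twist": 5},
  ],
  gripper=80,
  newtons=40,
)

```text
validation failed for argument at $.st...
```

jog_arm(
  steps=[
    {"dx": 0.35, "dy": 0.9, "twist": 0.7},
    {"dx": 0.7, "dy": 1.8, "twist": 1.4},
    {"dx": 1.1, "dy": 2.7, "twist": 1.4},
    {"dx": 1.5, "dy": 3.6, "twist": 1.4},
    {"dx": 1.9, "dy": 4.5, "twist": 1.4},
  ],
)

```text
validation failed for argument at $.st...
```

```bash
python3 - <<'E'
from h import *
o=ctrl.get_obs(); print(o["t"],o["tool_pos"],o["tool_rot"],o["q"],o["opening"])
E
```

```text
0.25 [ 0.24949563 -0.57269813  0.23070665] [-3.07457285e+00 -6.40532418e-01  1.59360308e-04] [-1.27899474e+00  5.30146912e-02  1.61357185e+00 -1.42903602e-05
  1.47601784e+00 -1.18985594e-01] 0.08527573703489627
```

jog_arm(
  steps=[
    {"dx": 0.0, "dy": 0.0, "dz": 1.0, "twist": 1.0},
    {"dx": 0.25, "dy": 0.5, "dz": 1.8, "twist": 2.0},
    {"dx": 0.6, "dy": 1.4, "dz": 2.0, "twist": 3.0},
    {"dx": 1.0, "dy": 2.3, "dz": 2.0, "twist": 4.0},
    {"dx": 1.4, "dy": 3.2, "dz": 2.0, "twist": 5.0},
  ],
  gripper=80,
  newtons=40,
)

```text
t: 0.88
tool_pos: [0.3339, -0.3791, 0.351]
tool_rot: [2.512, 1.887, -0.0]
contact_force: [0.6, 0.4, -0.7]
opening: 0.0584
```

jog_arm(
  steps=[
    {"dx": 0.35, "dy": 0.9, "dz": 0.0, "twist": 0.7},
    {"dx": 0.7, "dy": 1.8, "dz": 0.0, "twist": 1.4},
    {"dx": 1.1, "dy": 2.7, "dz": 0.0, "twist": 1.4},
    {"dx": 1.5, "dy": 3.6, "dz": 0.0, "twist": 1.4},
    {"dx": 1.9, "dy": 4.5, "dz": 0.0, "twist": 1.4},
  ],
)

```text
t: 1.5
tool_pos: [0.4483, -0.1072, 0.3511]
tool_rot: [2.263, 2.178, 0.0]
contact_force: [1.1, -0.3, -1.8]
opening: 0.0587
```

jog_arm(
  steps=[
    {"dx": 0.4, "dy": 0.9, "dz": 0.0, "twist": 0.0},
    {"dx": 0.8, "dy": 1.8, "dz": 0.0, "twist": 0.0},
    {"dx": 1.2, "dy": 2.7, "dz": 0.0, "twist": 0.0},
    {"dx": 1.5, "dy": 3.4, "dz": 0.0, "twist": 0.0},
    {"dx": 1.5, "dy": 3.4, "dz": 0.0, "twist": 0.0},
  ],
)

```text
t: 2.12
tool_pos: [0.5386, 0.0992, 0.3504]
tool_rot: [-2.258, -2.184, 0.001]
contact_force: [0.4, 0.6, 0.2]
opening: 0.0582
```

```bash
python3 - <<'E'
from h import *
o=ctrl.get_obs(); print(o["t"],o["tool_pos"],o["tool_rot"],o["q"],o["opening"])
w=ctrl.get_image("wrist"); cv2.imwrite("pics/w1.png",w["frame"][:,:,::-1]); np.savez("w1.npz",f=w["frame"],c=cloud(w))
E
```

```text
2.125 [0.53855298 0.0992376  0.35043195] [-2.25843493e+00 -2.18361178e+00  1.25479964e-03] [ 4.65252332e-02 -1.74302656e-01  1.63483856e+00 -4.21385593e-04
  1.68175242e+00  8.01641261e-02] 0.05821102543427887
```

View pics/w1.png

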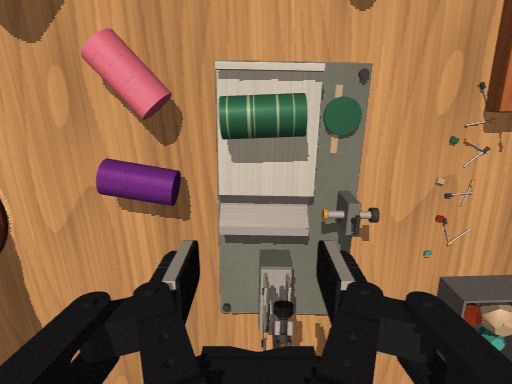

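The wrist view shows the green core at px (263,117), tilted slightly against the table. The vee is at (264,200-235), the stop at (347,214), the slab at (342,116), and the purple and pink cylinders are clear on the left. Next I'll get exact values.

```bash
cat > meas.py <<'E'
import numpy as np
from scipy.optimize import least_squares
def core_fit(P,F):
    F=F.astype(float); g=(F[...,1]>F[...,0]*1.25)&(P[...,2]>.048)&(P[...,2]<.12)&(abs(P[...,0]-.56)<.12)&(P[...,1]>-.05)&(P[...,1]<.24)
    c=P[g].astype(float)
    def res(p):
        a=np.array([np.cos(p[2]),np.sin(p[2]),0]); v=c-np.array([.55,p[0],p[1]])
        return np.linalg.norm(v-(v@a)[:,None]*a,axis=1)-.028
    q=least_squares(res,[np.median(c[:,1]),.0655,0],loss="soft_l1",f_scale=.001).x
    a=np.array([np.cos(q[2]),np.sin(q[2]),0]); s=(c-np.array([.55,q[0],q[1]]))@a
    lo,hi=np.percentile(s,[.5,99.5]); ctr=np.array([.55,q[0],q[1]])+a*(lo+hi)/2
    return ctr,q[2],hi-lo,len(c),np.median(abs(res(q)))
E
python3 - <<'E'
import numpy as np
from meas import *
d=np.load("w1.npz"); P=d["c"];F=d["f"]
c,yaw,L,n,e=core_fit(P,F); print("core",c.round(4),"yaw",yaw.round(4),L,n,e)
def line(pts,ax):
    # fit pts[:,1-ax] vs ax robust
    x=pts[:,ax];y=pts[:,1-ax]
    r=least_squares(lambda p:p[0]*(x-.55*(ax==0))+p[1]-y,[0,np.median(y)],loss="soft_l1",f_scale=.0005).x
    return r
# table right/left edges per row (rows 130..195)
z=P[...,2]
R=[];Lf=[]
for v in range(145,192):
    k=np.where((abs(z[v]-.0395)<.006))[0]; k=k[(k>200)&(k<330)]
    R.append(P[v,k.max()]);Lf.append(P[v,k.min()])
R=np.array(R);Lf=np.array(Lf)
print("right edge dx/dy,x(y=0)",line(R,1)); print("left",line(Lf,1))
# ridge top
m=(abs(z-.052)<.004)&(P[...,1]>.19)&(P[...,1]<.24)&(abs(P[...,0]-.55)<.09)
m[:, :215]=0
Q=P[m]; print("ridge",len(Q),Q.mean(0),[np.percentile(Q[abs(Q[:,0]-x)<.01][:,1],[5,50,95]).round(4) for x in(.5,.54,.58)], np.median(Q[:,2]))
# flank
m=(P[...,1]<.04)&(P[...,1]>-.06)&(P[...,0]>.46)&(P[...,0]<.615)&(z>.021)&(z<.044)
Q=P[m]; w=Q[:,1]+Q[:,2]; A=Q[:,0]-.5645
r=least_squares(lambda p:p[0]*A+p[1]-w,[0,np.median(w)],loss="soft_l1",f_scale=.0007).x
print("flank slope,y0",r[0],r[1]-.018,len(Q))
T=P[120:190,225:310][...,2]; print("table z",np.median(T[60:]))
b=P[185:245,325:385]; bz=b[...,2]; k=bz>.085; print("bracket",k.sum(),b[k].min(0),b[k].max(0),b[k].mean(0))
for n_,(u,v) in dict(slab=(342,116),tip=(327,213)).items(): print(n_,P[v,u])
E
```

```text
core [0.5463 0.1483 0.0677] yaw 0.0063 0.10806761241669904 3356 0.0004125736547255128
right edge dx/dy,x(y=0) [0.05048467 0.61856666]
left [0.04881743 0.47501289]
ridge 917 [0.55719995 0.21136584 0.05220258] [array([0.2095, 0.2143, 0.2192]), array([0.2081, 0.2124, 0.2166]), array([0.2055, 0.2103, 0.2144])] 0.05223580638334702
flank slope,y0 -0.03789075493169763 0.008558726102110017 3002
table z 0.039957596313639765
bracket 171 [ 0.54104857 -0.01252314  0.0857497 ] [0.67442438 0.17648872 0.49332265] [0.63673282 0.0411334  0.19268321]
slab [0.66367579 0.14166436 0.02339377]
tip [0.63712657 0.00668062 0.0667453 ]
```

jog_arm(
  steps=[
    {"dx": 0.1, "dy": 0.8, "dz": -0.3, "twist": -0.1},
    {"dx": 0.16, "dy": 1.55, "dz": -0.8, "twist": -0.1},
    {"dx": 0.16, "dy": 1.55, "dz": -1.7, "twist": -0.1},
    {"dx": 0.16, "dy": 1.55, "dz": -2.6, "twist": -0.1},
    {"dx": 0.16, "dy": 1.55, "dz": -3.0, "twist": -0.1},
  ],
)

```text
t: 2.8
tool_pos: [0.5456, 0.1889, 0.1664]
tool_rot: [-2.28, -2.158, 0.01]
contact_force: [0.1, -0.2, 0.5]
opening: 0.0586
```

jog_arm(
  steps=[
    {"dx": 0.0, "dy": 0.0, "dz": -0.5, "twist": 0.0},
    {"dx": 0.0, "dy": 0.0, "dz": -0.8, "twist": 0.0},
    {"dx": 0.0, "dy": 0.0, "dz": -0.8, "twist": 0.0},
  ],
)

```text
t: 3.18
tool_pos: [0.5448, 0.1879, 0.1171]
tool_rot: [-2.28, -2.156, 0.014]
contact_force: [0.2, 0.7, -0.5]
opening: 0.0584
```

```bash
python3 - <<'E'
from h import *
from meas import *
o=ctrl.get_obs(); print(o["t"],o["tool_pos"],o["tool_rot"],o["contact_force"],o["opening"])
w=ctrl.get_image("wrist"); cv2.imwrite("pics/w2.png",w["frame"][:,:,::-1])
s=ctrl.get_image("side"); crop(s,"pics/d2.png",200,340,140,280,4)
E
```

```text
3.175 [0.54477845 0.18792149 0.11711627] [-2.27979893 -2.15614774  0.0139982 ] [ 0.20833223  0.72072032 -0.46092964] 0.05844208934577571
```

View pics/w2.png

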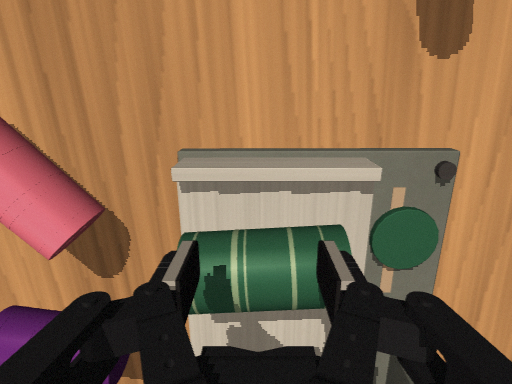

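View pics/d2.png

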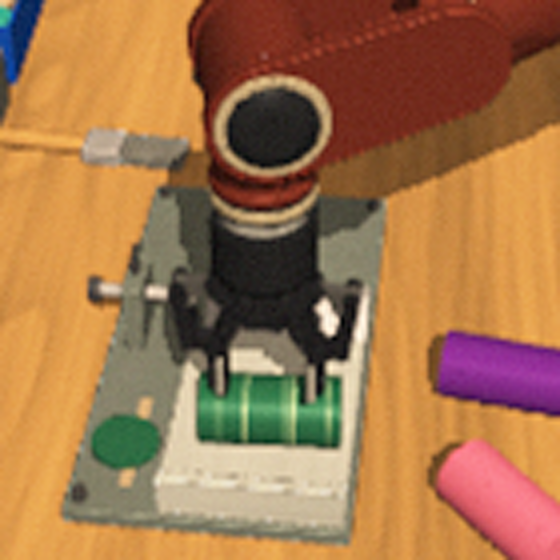

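jog_arm(
  steps=[
    {"dx": 0.05, "dy": 0.1, "dz": 0.0, "twist": 0.0},
    {"dx": 0.05, "dy": 0.1, "dz": 0.0, "twist": 0.0},
    {"dx": 0.05, "dy": 0.1, "dz": 0.0, "twist": 0.0},
  ],
)

```text
t: 3.65
tool_pos: [0.5499, 0.1949, 0.1204]
tool_rot: [-2.281, -2.159, 0.006]
contact_force: [-0.0, -0.4, -0.2]
opening: 0.0586
```

jog_arm(
  steps=[
    {"dx": -0.02, "dy": -0.03, "dz": -0.1, "twist": 0.0},
    {"dx": -0.02, "dy": -0.03, "dz": -0.3, "twist": 0.0},
    {"dx": -0.02, "dy": -0.03, "dz": -0.5, "twist": 0.0},
    {"dx": -0.02, "dy": -0.03, "dz": -0.6, "twist": 0.0},
  ],
)

```text
t: 4.15
tool_pos: [0.5477, 0.1929, 0.0825]
tool_rot: [-2.28, -2.158, 0.01]
contact_force: [-0.3, 0.7, -0.6]
opening: 0.0586
```

jog_arm(
  steps=[
    {"dx": 0.0, "dy": 0.0, "dz": -0.2, "twist": 0.0},
    {"dx": 0.0, "dy": 0.0, "dz": -0.4, "twist": 0.0},
    {"dx": 0.0, "dy": 0.0, "dz": -0.55, "twist": 0.0},
    {"dx": 0.0, "dy": 0.0, "dz": -0.55, "twist": 0.0},
  ],
)

```text
t: 4.65
tool_pos: [0.547, 0.1927, 0.0483]
tool_rot: [-2.279, -2.158, 0.013]
contact_force: [0.3, 0.7, -0.2]
opening: 0.0586
```

```bash
python3 - <<'E'
from h import *
from meas import *
o=ctrl.get_obs(); print(o["t"],o["tool_pos"],o["tool_rot"],o["contact_force"],o["opening"])
w=ctrl.get_image("wrist"); cv2.imwrite("pics/w3.png",w["frame"][:,:,::-1])
print(core_fit(cloud(w),w["frame"]))
s=ctrl.get_image("side"); crop(s,"pics/d3.png",200,340,140,280,4)
E
```

```text
4.65 [0.54695548 0.19271955 0.04833269] [-2.27933749 -2.15755006  0.01257469] [ 0.33709439  0.7207682  -0.15340863] 0.05859990617758215
(array([0.54740127, 0.14838162, 0.06814868]), np.float64(-0.0005338225127364079), np.float64(0.11621041773809383), 8653, np.float64(0.0004398231243533286))
```

View pics/w3.png

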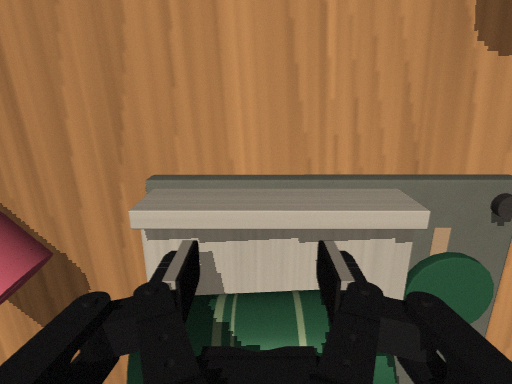

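View pics/d3.png

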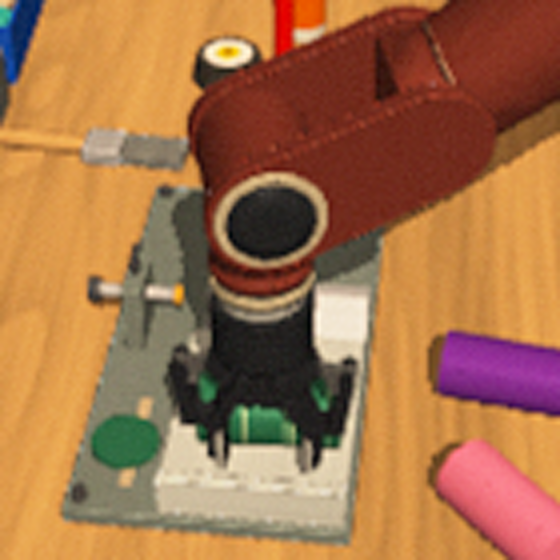

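jog_arm(
  steps=[
    {"dx": 0.0, "dy": -0.08, "dz": 0.0, "twist": 0.0},
    {"dx": -0.01, "dy": -0.16, "dz": 0.0, "twist": 0.0},
    {"dx": -0.01, "dy": -0.24, "dz": 0.0, "twist": 0.0},
    {"dx": -0.02, "dy": -0.32, "dz": 0.0, "twist": 0.0},
    {"dx": -0.02, "dy": -0.4, "dz": 0.0, "twist": 0.0},
  ],
)

```text
t: 5.38
tool_pos: [0.5467, 0.1686, 0.0497]
tool_rot: [-2.28, -2.158, 0.009]
contact_force: [0.2, 0.8, -0.3]
opening: 0.0582
```

```bash
python3 - <<'E'
from h import *
from meas import *
o=ctrl.get_obs(); print(o["t"],o["tool_pos"],o["tool_rot"],o["contact_force"],o["opening"])
w=ctrl.get_image("wrist"); print(core_fit(cloud(w),w["frame"]))
o=ctrl.get_obs(); print(o["t"],o["tool_pos"],o["contact_force"])
w=ctrl.get_image("wrist"); print(core_fit(cloud(w),w["frame"]))
E
```

```text
5.375 [0.54666826 0.16855074 0.04974387] [-2.28036626 -2.15824358  0.00926366] [ 0.18441402  0.78363838 -0.26193287] 0.05823135707072002
(array([0.5467187 , 0.12797469, 0.06808289]), np.float64(-0.0070628011056543295), np.float64(0.1151871192568309), 9591, np.float64(0.0004478119059620478))
5.425 [0.54667752 0.16806678 0.04965229] [ 0.01968266 -0.40192158 -0.15470913]
(array([0.54652929, 0.12614546, 0.06811376]), np.float64(-0.006979462705663087), np.float64(0.11645260218308315), 9332, np.float64(0.00045193786531081033))
```

jog_arm(
  steps=[
    {"dx": 0.0, "dy": -0.1, "dz": 0.0, "twist": 0.0},
    {"dx": -0.01, "dy": -0.2, "dz": 0.0, "twist": 0.0},
    {"dx": -0.01, "dy": -0.3, "dz": 0.0, "twist": 0.0},
    {"dx": -0.02, "dy": -0.4, "dz": 0.0, "twist": 0.0},
    {"dx": -0.02, "dy": -0.5, "dz": 0.0, "twist": 0.0},
  ],
)

```text
t: 6.1
tool_pos: [0.5454, 0.1379, 0.0496]
tool_rot: [-2.281, -2.158, 0.01]
contact_force: [-1.0, 0.2, 0.6]
opening: 0.0584
```

```bash
python3 - <<'E'
from h import *
from meas import *
o=ctrl.get_obs(); print(o["t"],o["tool_pos"],o["tool_rot"],o["contact_force"],o["opening"])
w=ctrl.get_image("wrist"); print(core_fit(cloud(w),w["frame"]))
E
```

```text
6.1 [0.54537606 0.1379214  0.04959767] [-2.2809328  -2.1576188   0.00990253] [-0.96218514  0.23445067  0.58436297] 0.058396523745548
(array([0.54535892, 0.09757749, 0.06818429]), np.float64(-0.01701275236790551), np.float64(0.11710186845707093), 9874, np.float64(0.0004887130552289655))
```

jog_arm(
  steps=[
    {"dx": 0.0, "dy": -0.1, "dz": 0.0, "twist": 0.0},
    {"dx": -0.01, "dy": -0.2, "dz": 0.0, "twist": 0.0},
    {"dx": -0.01, "dy": -0.3, "dz": 0.0, "twist": 0.0},
    {"dx": -0.02, "dy": -0.4, "dz": 0.0, "twist": 0.0},
    {"dx": -0.02, "dy": -0.5, "dz": 0.0, "twist": 0.0},
  ],
)

```text
t: 6.78
tool_pos: [0.5441, 0.1069, 0.0495]
tool_rot: [-2.282, -2.157, 0.011]
contact_force: [-0.9, -0.7, 0.3]
opening: 0.0586
```

```bash
python3 - <<'E'
from h import *
from meas import *
o=ctrl.get_obs(); print(o["t"],o["tool_pos"],o["tool_rot"],o["contact_force"],o["opening"])
w=ctrl.get_image("wrist"); print(core_fit(cloud(w),w["frame"]))
E
```

```text
6.775 [0.54412768 0.10688851 0.04951756] [-2.28164763 -2.15727537  0.01074994] [-0.93594293 -0.72880776  0.28887652] 0.05857194734358245
(array([0.54397574, 0.06665568, 0.06820137]), np.float64(-0.016738026111465236), np.float64(0.11628543817460671), 10036, np.float64(0.0005000094395140754))
```

jog_arm(
  steps=[
    {"dx": 0.0, "dy": -0.07, "dz": 0.0, "twist": 0.0},
    {"dx": -0.01, "dy": -0.14, "dz": 0.0, "twist": 0.0},
    {"dx": -0.01, "dy": -0.2, "dz": 0.0, "twist": 0.0},
    {"dx": -0.02, "dy": -0.26, "dz": 0.0, "twist": 0.0},
    {"dx": -0.02, "dy": -0.32, "dz": 0.0, "twist": 0.0},
  ],
)

```text
t: 7.45
tool_pos: [0.5429, 0.0869, 0.0495]
tool_rot: [-2.282, -2.157, 0.011]
contact_force: [-0.6, 0.1, 0.5]
opening: 0.059
```

```bash
python3 - <<'E'
from h import *
from meas import *
o=ctrl.get_obs(); print(o["t"],o["tool_pos"],o["tool_rot"],o["contact_force"],o["opening"])
w=ctrl.get_image("wrist"); print(core_fit(cloud(w),w["frame"]))
E
```

```text
7.45 [0.54293647 0.08690549 0.04953003] [-2.28222882 -2.15720877  0.01130241] [-0.62494527  0.13549169  0.5036855 ] 0.05901878223225042
(array([0.54261314, 0.0466814 , 0.06826352]), np.float64(-0.017578704511871924), np.float64(0.11749099453137532), 10082, np.float64(0.0005262928457942326))
```

jog_arm(
  steps=[
    {"dx": 0.0, "dy": -0.06, "dz": 0.0, "twist": 0.0},
    {"dx": -0.01, "dy": -0.12, "dz": 0.0, "twist": 0.0},
    {"dx": -0.01, "dy": -0.18, "dz": 0.0, "twist": 0.0},
    {"dx": -0.02, "dy": -0.24, "dz": 0.0, "twist": 0.0},
    {"dx": -0.02, "dy": -0.29, "dz": 0.0, "twist": 0.0},
  ],
)

```text
t: 8.12
tool_pos: [0.5416, 0.0688, 0.0494]
tool_rot: [-2.283, -2.157, 0.012]
contact_force: [-0.4, 0.3, 0.4]
opening: 0.0586
```

```bash
python3 - <<'E'
from h import *
from meas import *
o=ctrl.get_obs(); print(o["t"],o["tool_pos"],o["tool_rot"],o["contact_force"],o["opening"])
w=ctrl.get_image("wrist"); print(core_fit(cloud(w),w["frame"]))
o=ctrl.get_obs(); print(o["t"],o["tool_pos"],o["tool_rot"],o["contact_force"],o["opening"])
E
```

```text
8.125 [0.54164167 0.0688407  0.04943862] [-2.282726   -2.15695659  0.0120556 ] [-0.43718578  0.26903252  0.44061692] 0.05858749901837384
(array([0.54167829, 0.0284315 , 0.06820489]), np.float64(-0.01727180971906168), np.float64(0.11684362777003549), 9979, np.float64(0.0005000530549103405))
8.175 [0.54168639 0.06858403 0.0494324 ] [-2.28309609 -2.15683142  0.01222695] [ 0.68905045  0.66787121 -0.25603096] 0.05862014872710169
```

Right at the lip, so only a little more.

jog_arm(
  steps=[
    {"dx": 0.0, "dy": -0.05, "dz": 0.0, "twist": 0.0},
    {"dx": 0.0, "dy": -0.1, "dz": 0.0, "twist": 0.0},
    {"dx": 0.0, "dy": -0.1, "dz": 0.0, "twist": 0.0},
  ],
)

```text
t: 8.55
tool_pos: [0.5417, 0.0624, 0.0495]
tool_rot: [-2.283, -2.157, 0.012]
contact_force: [0.5, 0.3, -0.1]
opening: 0.0585
```

```bash
python3 - <<'E'
from h import *
from meas import *
o=ctrl.get_obs(); print(o["t"],o["tool_pos"],o["tool_rot"],o["contact_force"],o["opening"])
w=ctrl.get_image("wrist"); print(core_fit(cloud(w),w["frame"]))
o=ctrl.get_obs(); print(o["t"],o["tool_pos"],o["tool_rot"],o["contact_force"],o["opening"])
E
```

```text
8.55 [0.54170526 0.06235283 0.04945351] [-2.28344365 -2.15650342  0.0122877 ] [ 0.51589163  0.32189909 -0.13213612] 0.05852527592076181
(array([0.54269112, 0.0550393 , 0.08339587]), np.float64(-0.09085136702068013), np.float64(0.12080011330605833), 8369, np.float64(0.0019030346339221696))
8.6 [0.54170046 0.06249023 0.04944252] [-2.28323518 -2.15664484  0.01221567] [-0.47119778  0.31390819 -0.57056444] 0.05866079434621025
```

The fit probably picked up the fingers here. I'll back off, rise and look.

jog_arm(
  steps=[
    {"dx": 0.0, "dy": 0.2, "dz": 0.0, "twist": 0.0},
    {"dx": 0.0, "dy": 0.4, "dz": 0.5, "twist": 0.0},
    {"dx": 0.0, "dy": 0.4, "dz": 1.4, "twist": 0.0},
    {"dx": 0.0, "dy": 0.4, "dz": 2.4, "twist": 0.0},
    {"dx": 0.0, "dy": 0.4, "dz": 3.3, "twist": 0.0},
  ],
)

```text
t: 9.22
tool_pos: [0.5416, 0.0874, 0.2498]
tool_rot: [-2.283, -2.158, 0.01]
contact_force: [0.3, -0.8, -0.2]
opening: 0.0584
```

jog_arm(
  steps=[
    {"dx": -0.1, "dy": 0.0, "dz": 1.0, "twist": 0.0},
    {"dx": -0.1, "dy": 0.0, "dz": 1.4, "twist": 0.0},
    {"dx": -0.1, "dy": 0.0, "dz": 1.4, "twist": 0.0},
  ],
)

```text
t: 9.6
tool_pos: [0.5365, 0.0882, 0.3368]
tool_rot: [2.28, 2.157, -0.004]
contact_force: [-0.3, 0.4, -0.7]
opening: 0.0589
```

```bash
python3 - <<'E'
from h import *
from meas import *
o=ctrl.get_obs(); print(o["t"],o["tool_pos"],o["tool_rot"],o["contact_force"],o["opening"])
w=ctrl.get_image("wrist"); print(core_fit(cloud(w),w["frame"]))
cv2.imwrite("pics/w4.png",w["frame"][:,:,::-1]); np.savez("w4.npz",f=w["frame"],c=cloud(w))
E
```

```text
9.6 [0.53653309 0.0882031  0.33679885] [ 2.27971521  2.15678535 -0.00379968] [-0.26005496  0.35682561 -0.73445464] 0.058891121034457046
(array([0.54513395, 0.00687047, 0.05785068]), np.float64(-0.05002294784950798), np.float64(0.10823512679575803), 2815, np.float64(0.0004112581621717945))
```

View pics/w4.png

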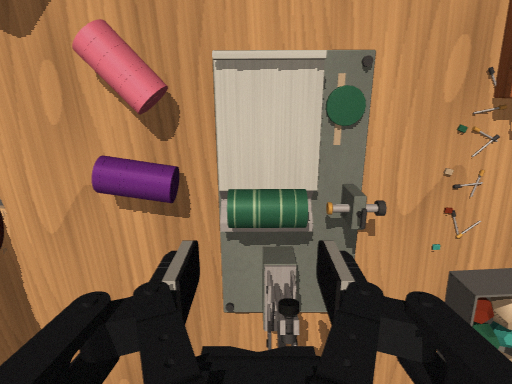

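```bash
python3 - <<'E'
import numpy as np
d=np.load("w4.npz");P=d["c"];F=d["f"].astype(float)
pu=(F[...,2]>F[...,1]*1.8)&(F[...,0]>F[...,1]*1.4)&(P[...,2]>.02)&(P[...,2]<.08)
Q=P[pu]; print("purple",len(Q),Q.min(0),Q.max(0)); k=Q[Q[:,0]>.40]; print(k.min(0) if len(k) else None,k.max(0) if len(k) else None)
br=(F[...,0]>130)&(F[...,2]<.55*F[...,0])&(P[...,2]>.045)&(P[...,2]<.08)&(abs(P[...,0]-.635)<.02)&(abs(P[...,1])<.03)
Q=P[br]; print("brass",len(Q),Q.min(0),Q.max(0),np.where(br)[1].min() if br.any() else None)
for u in range(318,345,2): print(u,P[208,u].round(4),F[208,u])
E
```

```text
purple 3004 [0.29793528 0.0152185  0.02038145] [0.41350619 0.09085388 0.05858673]
[0.40001437 0.0152185  0.02038145] [0.41350619 0.07094912 0.05858673]
brass 48 [ 0.63190391 -0.0028181   0.05765071] [0.63933043 0.01125987 0.06792199] 328
318 [ 0.6272 -0.0134  0.0163] [110. 108.  95.]
320 [ 0.6305 -0.0138  0.0156] [108. 106.  92.]
322 [ 0.6336 -0.0139  0.0157] [103. 101.  86.]
324 [ 0.637  -0.0144  0.0149] [106. 103.  89.]
326 [0.6316 0.001  0.0551] [98. 78. 53.]
328 [0.6322 0.0048 0.0653] [128.  88.  37.]
330 [0.6347 0.0053 0.0669] [215. 154.  69.]
332 [0.6377 0.0049 0.0662] [157. 116.  61.]
334 [0.641  0.004  0.0643] [186. 172. 159.]
336 [0.6436 0.0041 0.065 ] [185. 169. 160.]
338 [0.6468 0.0035 0.0638] [184. 165. 158.]
340 [0.6495 0.0035 0.0643] [184. 168. 157.]
342 [0.6526 0.0029 0.0633] [181. 168. 155.]
344 [0.6553 0.003  0.064 ] [180. 164. 152.]
```

jog_arm(
  steps=[
    {"dx": -0.7, "dy": -0.6, "dz": 0.0, "twist": 0.0},
    {"dx": -1.4, "dy": -1.2, "dz": 0.0, "twist": 0.0},
    {"dx": -1.5, "dy": -1.27, "dz": -0.5, "twist": 0.0},
    {"dx": -1.5, "dy": -1.27, "dz": -1.4, "twist": 0.0},
    {"dx": -1.5, "dy": -1.27, "dz": -2.0, "twist": 0.0},
  ],
  gripper=255,
)

```text
t: 10.28
tool_pos: [0.4432, 0.0123, 0.2084]
tool_rot: [-2.279, -2.155, 0.016]
contact_force: [0.3, 1.0, -0.1]
opening: 0.0001
```

jog_arm(
  steps=[
    {"dx": 0.0, "dy": 0.0, "dz": -0.9, "twist": 0.0},
    {"dx": 0.03, "dy": 0.0, "dz": -1.7, "twist": 0.0},
    {"dx": 0.03, "dy": 0.0, "dz": -2.3, "twist": 0.0},
    {"dx": 0.03, "dy": 0.0, "dz": -2.6, "twist": 0.0},
    {"dx": 0.03, "dy": 0.0, "dz": -2.6, "twist": 0.0},
  ],
)

```text
t: 10.9
tool_pos: [0.4412, 0.0129, 0.0482]
tool_rot: [-2.274, -2.15, 0.024]
contact_force: [0.5, -0.1, -0.6]
opening: -0.0
```

```bash
python3 - <<'E'
from h import *
from meas import *
o=ctrl.get_obs(); print(o["t"],o["tool_pos"],o["tool_rot"],o["contact_force"],o["opening"])
w=ctrl.get_image("wrist"); cv2.imwrite("pics/w5.png",w["frame"][:,:,::-1])
s=ctrl.get_image("side"); crop(s,"pics/d5.png",200,340,140,280,4)
E
```

```text
10.9 [0.44121455 0.01294138 0.04822839] [-2.27381827 -2.15049393  0.02393799] [ 0.45774485 -0.13067423 -0.55631628] -1.708360770311558e-05
```

View pics/w5.png

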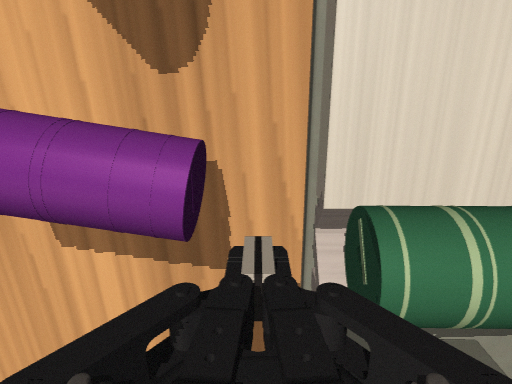

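View pics/d5.png

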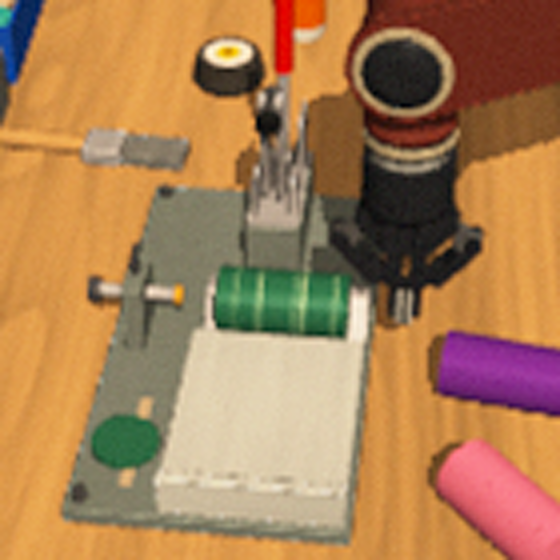

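The shut finger linkage sticks out over the core along x. I'll lift a little and turn 90° so the narrow side faces the core.

jog_arm(
  steps=[
    {"dx": 0.0, "dy": 0.0, "dz": 0.3, "twist": 0.5},
    {"dx": 0.0, "dy": 0.0, "dz": 1.0, "twist": 1.5},
    {"dx": 0.0, "dy": 0.0, "dz": 1.2, "twist": 2.5},
    {"dx": 0.0, "dy": 0.0, "dz": 1.2, "twist": 3.5},
    {"dx": 0.0, "dy": 0.0, "dz": 1.2, "twist": 4.5},
  ],
)

```text
t: 11.62
tool_pos: [0.4449, 0.0125, 0.1252]
tool_rot: [1.274, 2.87, -0.019]
contact_force: [1.7, -1.1, 0.5]
opening: -0.0001
```

jog_arm(
  steps=[
    {"dx": 0.05, "dy": 0.0, "dz": 0.0, "twist": 1.0},
    {"dx": 0.05, "dy": 0.0, "dz": 0.0, "twist": 2.0},
    {"dx": 0.05, "dy": 0.0, "dz": 0.0, "twist": 3.0},
    {"dx": 0.05, "dy": 0.0, "dz": 0.0, "twist": 4.0},
    {"dx": 0.05, "dy": 0.0, "dz": 0.0, "twist": 4.5},
  ],
)

```text
t: 12.25
tool_pos: [0.4485, 0.0125, 0.1265]
tool_rot: [0.073, 3.133, -0.017]
contact_force: [-0.4, 0.7, 0.8]
opening: 0.0001
```

```bash
python3 - <<'E'
from h import *
from scipy.spatial.transform import Rotation as R
o=ctrl.get_obs(); print(o["t"],o["tool_pos"],o["contact_force"],o["q"]); M=R.from_rotvec(o["tool_rot"]).as_matrix(); print(M.round(3))
E
```

```text
12.25 [0.44848051 0.01248981 0.12645305] [-0.38245155  0.65216723  0.76304149] [-0.13205884 -0.30741246  2.11917504 -0.01021058  1.32084002 -1.65382262]
[[-0.999  0.047  0.008]
 [ 0.046  0.999 -0.011]
 [-0.008 -0.011 -1.   ]]
```

jog_arm(
  steps=[
    {"dx": 0.05, "dy": 0.0, "dz": -0.4, "twist": 0.0},
    {"dx": 0.1, "dy": 0.0, "dz": -0.9, "twist": 0.0},
    {"dx": 0.1, "dy": 0.0, "dz": -1.2, "twist": 0.0},
    {"dx": 0.1, "dy": 0.0, "dz": -1.2, "twist": 0.0},
  ],
)

```text
t: 12.75
tool_pos: [0.4537, 0.0127, 0.0538]
tool_rot: [0.073, 3.135, -0.017]
contact_force: [0.2, -0.7, -0.3]
opening: -0.0002
```

```bash
python3 - <<'E'
from h import *
o=ctrl.get_obs(); print(o["t"],o["tool_pos"],o["tool_rot"],o["contact_force"])
s=ctrl.get_image("side"); crop(s,"pics/d6.png",200,340,140,280,4)
E
```

```text
12.75 [0.45368628 0.01265184 0.05384991] [ 0.07302802  3.13473723 -0.01653813] [ 0.22608665 -0.67433091 -0.30260633]
```

View pics/d6.png

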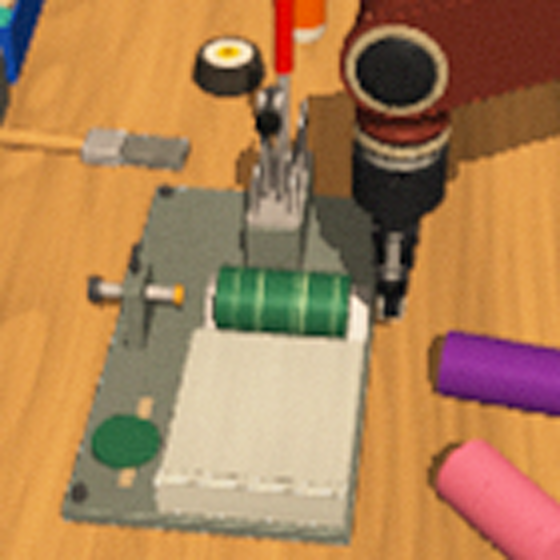

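jog_arm(
  steps=[
    {"dx": 0.1, "dy": -0.01, "dz": 0.0, "twist": 0.0},
    {"dx": 0.2, "dy": -0.01, "dz": 0.0, "twist": 0.0},
    {"dx": 0.28, "dy": -0.02, "dz": 0.0, "twist": 0.0},
    {"dx": 0.34, "dy": -0.02, "dz": 0.0, "twist": 0.0},
    {"dx": 0.38, "dy": -0.02, "dz": 0.0, "twist": 0.0},
  ],
)

```text
t: 13.42
tool_pos: [0.4777, 0.0113, 0.055]
tool_rot: [0.073, 3.133, -0.017]
contact_force: [-0.2, 0.5, 0.0]
opening: -0.0002
```

jog_arm(
  steps=[
    {"dx": 0.03, "dy": 0.0, "dz": 0.0, "twist": 0.0},
    {"dx": 0.06, "dy": 0.0, "dz": 0.0, "twist": 0.0},
    {"dx": 0.09, "dy": 0.0, "dz": 0.0, "twist": 0.0},
    {"dx": 0.12, "dy": -0.01, "dz": 0.0, "twist": 0.0},
    {"dx": 0.15, "dy": -0.01, "dz": 0.0, "twist": 0.0},
  ],
)

```text
t: 14.05
tool_pos: [0.4846, 0.0111, 0.0543]
tool_rot: [0.073, 3.138, -0.016]
contact_force: [-7.4, 0.2, 4.2]
opening: 0.0
```

jog_arm(
  steps=[
    {"dx": 0.03, "dy": 0.0, "dz": 0.01, "twist": 0.0},
    {"dx": 0.06, "dy": 0.0, "dz": 0.01, "twist": 0.0},
    {"dx": 0.09, "dy": 0.0, "dz": 0.01, "twist": 0.0},
    {"dx": 0.12, "dy": -0.01, "dz": 0.01, "twist": 0.0},
    {"dx": 0.15, "dy": -0.01, "dz": 0.01, "twist": 0.0},
  ],
)

```text
t: 14.68
tool_pos: [0.4915, 0.0107, 0.0542]
tool_rot: [-0.073, -3.137, 0.016]
contact_force: [-6.4, 0.4, 4.3]
opening: 0.0003
```

```bash
python3 - <<'E'
from h import *
o=ctrl.get_obs(); print(o["t"],o["tool_pos"],o["contact_force"])
s=ctrl.get_image("side"); crop(s,"pics/d7.png",200,340,140,280,4); s=ctrl.get_image("scene"); crop(s,"pics/s7.png",190,325,150,260,5)
o=ctrl.get_obs(); print(o["t"],o["tool_pos"],o["contact_force"])
E
```

```text
14.675 [0.49151485 0.0106992  0.05419472] [-6.40101428  0.40949698  4.25334304]
14.775 [0.49187572 0.01068624 0.05422548] [-4.92791632  0.09922727  2.16013825]
```

View pics/d7.png

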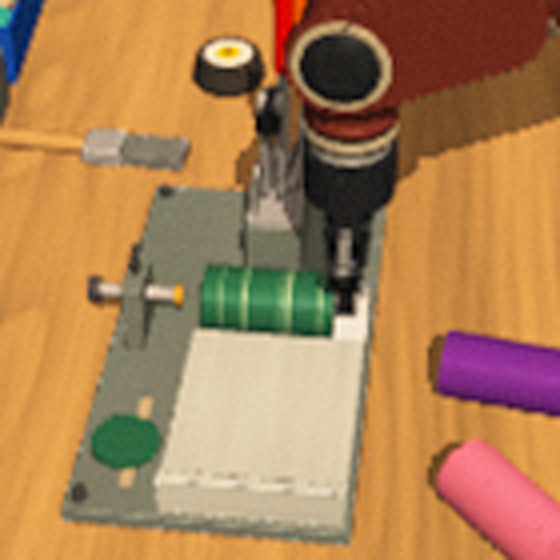

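jog_arm(
  steps=[
    {"dx": 0.03, "dy": 0.0, "dz": 0.01, "twist": 0.0},
    {"dx": 0.06, "dy": 0.0, "dz": 0.01, "twist": 0.0},
    {"dx": 0.09, "dy": 0.0, "dz": 0.01, "twist": 0.0},
    {"dx": 0.12, "dy": -0.01, "dz": 0.01, "twist": 0.0},
    {"dx": 0.15, "dy": -0.01, "dz": 0.01, "twist": 0.0},
  ],
)

```text
t: 15.4
tool_pos: [0.4989, 0.0104, 0.0542]
tool_rot: [-0.072, -3.133, 0.015]
contact_force: [-6.1, 0.2, 5.1]
opening: 0.0001
```

jog_arm(
  steps=[
    {"dx": 0.02, "dy": 0.0, "dz": 0.0, "twist": 0.0},
    {"dx": 0.04, "dy": 0.0, "dz": 0.0, "twist": 0.0},
    {"dx": 0.05, "dy": 0.0, "dz": 0.0, "twist": 0.0},
  ],
)

```text
t: 15.78
tool_pos: [0.5002, 0.0104, 0.0537]
tool_rot: [-0.072, -3.128, 0.015]
contact_force: [-7.6, -0.6, 5.1]
opening: -0.0
```

```bash
python3 - <<'E'
from h import *
s=ctrl.get_image("side"); crop(s,"pics/d8.png",220,290,190,240,8)
o=ctrl.get_obs(); print(o["t"],o["tool_pos"],o["contact_force"])
E
```

```text
15.825 [0.5002741  0.01041096 0.05371397] [-6.05840985  0.5109956   4.36096807]
```

View pics/d8.png

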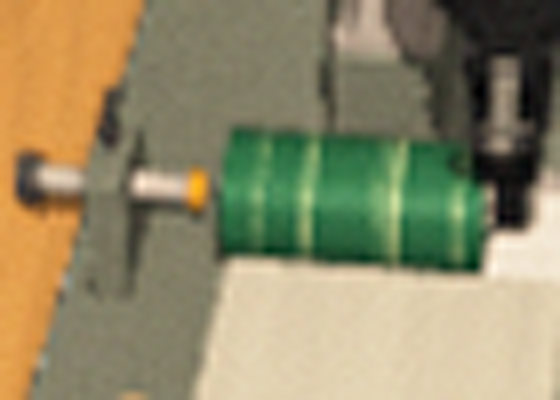

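jog_arm(
  steps=[
    {"dx": 0.03, "dy": 0.0, "dz": 0.01, "twist": 0.0},
    {"dx": 0.05, "dy": 0.0, "dz": 0.01, "twist": 0.0},
    {"dx": 0.07, "dy": 0.0, "dz": 0.01, "twist": 0.0},
    {"dx": 0.09, "dy": 0.0, "dz": 0.01, "twist": 0.0},
    {"dx": 0.1, "dy": 0.0, "dz": 0.01, "twist": 0.0},
  ],
)

```text
t: 16.45
tool_pos: [0.5046, 0.0104, 0.0537]
tool_rot: [-0.072, -3.124, 0.015]
contact_force: [-6.4, -0.6, 3.9]
opening: 0.0
```

jog_arm(
  steps=[
    {"dx": 0.02, "dy": 0.0, "dz": 0.0, "twist": 0.0},
    {"dx": 0.03, "dy": 0.0, "dz": 0.0, "twist": 0.0},
    {"dx": 0.04, "dy": 0.0, "dz": 0.0, "twist": 0.0},
  ],
)

```text
t: 16.82
tool_pos: [0.5054, 0.0104, 0.0533]
tool_rot: [-0.071, -3.119, 0.015]
contact_force: [-7.4, -0.4, 4.6]
opening: 0.0006
```

jog_arm(
  steps=[
    {"dx": 0.03, "dy": 0.0, "dz": 0.01, "twist": 0.0},
    {"dx": 0.05, "dy": 0.0, "dz": 0.01, "twist": 0.0},
    {"dx": 0.06, "dy": 0.0, "dz": 0.01, "twist": 0.0},
    {"dx": 0.07, "dy": 0.0, "dz": 0.01, "twist": 0.0},
  ],
)

```text
t: 17.32
tool_pos: [0.5079, 0.0104, 0.0534]
tool_rot: [-0.071, -3.115, 0.016]
contact_force: [-7.8, 0.1, 4.1]
opening: 0.0001
```

```bash
python3 - <<'E'
from h import *
s=ctrl.get_image("side"); crop(s,"pics/d9.png",220,290,190,240,8)
o=ctrl.get_obs(); print(o["t"],o["tool_pos"],o["contact_force"])
E
```

```text
17.375 [0.50797012 0.01042301 0.05336796] [-6.83619557 -0.93519599  3.37596241]
```

View pics/d9.png

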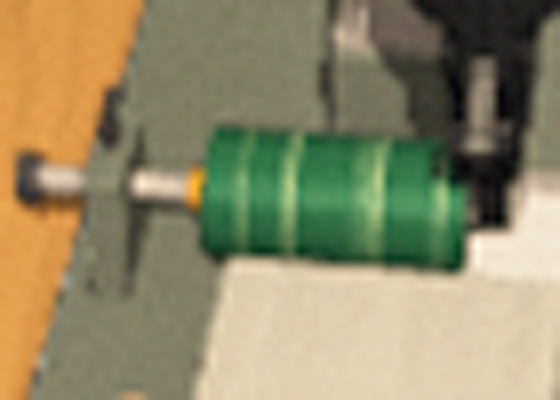

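jog_arm(
  steps=[
    {"dx": 0.02, "dy": 0.0, "dz": 0.0, "twist": 0.0},
    {"dx": 0.04, "dy": 0.0, "dz": 0.0, "twist": 0.0},
    {"dx": 0.05, "dy": 0.0, "dz": 0.0, "twist": 0.0},
  ],
)

```text
t: 17.75
tool_pos: [0.5093, 0.0105, 0.053]
tool_rot: [-0.071, -3.11, 0.016]
contact_force: [-6.5, -0.9, 5.8]
opening: -0.0001
```

jog_arm(
  steps=[
    {"dx": 0.02, "dy": 0.0, "dz": 0.0, "twist": 0.0},
    {"dx": 0.04, "dy": 0.0, "dz": 0.0, "twist": 0.0},
    {"dx": 0.05, "dy": 0.0, "dz": 0.0, "twist": 0.0},
  ],
)

```text
t: 18.12
tool_pos: [0.5106, 0.0105, 0.0526]
tool_rot: [-0.071, -3.106, 0.016]
contact_force: [-7.7, -0.1, 5.7]
opening: 0.0001
```

jog_arm(
  steps=[
    {"dx": 0.02, "dy": 0.0, "dz": 0.01, "twist": 0.0},
    {"dx": 0.04, "dy": 0.0, "dz": 0.01, "twist": 0.0},
    {"dx": 0.05, "dy": 0.0, "dz": 0.01, "twist": 0.0},
  ],
)

```text
t: 18.5
tool_pos: [0.5115, 0.0105, 0.0527]
tool_rot: [-0.07, -3.1, 0.016]
contact_force: [-9.7, -0.6, 6.2]
opening: -0.0001
```

jog_arm(
  steps=[
    {"dx": 0.02, "dy": 0.0, "dz": 0.01, "twist": 0.0},
    {"dx": 0.04, "dy": 0.0, "dz": 0.01, "twist": 0.0},
    {"dx": 0.05, "dy": 0.0, "dz": 0.01, "twist": 0.0},
  ],
)

```text
t: 18.88
tool_pos: [0.5122, 0.0106, 0.0527]
tool_rot: [-0.07, -3.094, 0.016]
contact_force: [-10.2, -1.2, 7.3]
opening: 0.0002
```

jog_arm(
  steps=[
    {"dx": 0.02, "dy": 0.0, "dz": 0.02, "twist": 0.0},
    {"dx": 0.04, "dy": 0.0, "dz": 0.02, "twist": 0.0},
    {"dx": 0.05, "dy": 0.0, "dz": 0.02, "twist": 0.0},
    {"dx": 0.06, "dy": 0.0, "dz": 0.02, "twist": 0.0},
  ],
)

```text
t: 19.38
tool_pos: [0.5136, 0.0107, 0.053]
tool_rot: [-0.069, -3.088, 0.016]
contact_force: [-8.7, 0.0, 3.3]
opening: -0.0001
```

```bash
python3 - <<'E'
from h import *
from scipy.spatial.transform import Rotation as R
s=ctrl.get_image("side"); crop(s,"pics/d10.png",220,290,190,240,8)
o=ctrl.get_obs(); print(o["t"],o["tool_pos"],o["contact_force"],R.from_rotvec(o["tool_rot"]).as_matrix().round(3))
s=ctrl.get_image("scene"); crop(s,"pics/s10.png",230,300,190,250,8)
E
```

```text
19.425 [0.51370893 0.01063946 0.05304741] [-7.70205216 -0.14295571  3.45512851] [[-0.998  0.045 -0.053]
 [ 0.045  0.999 -0.009]
 [ 0.053 -0.012 -0.999]]
```

View pics/d10.png

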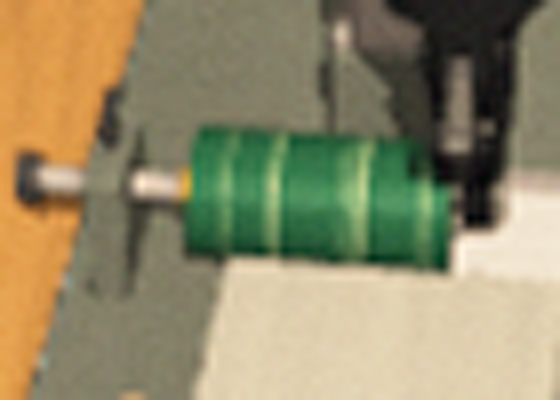

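View pics/s10.png

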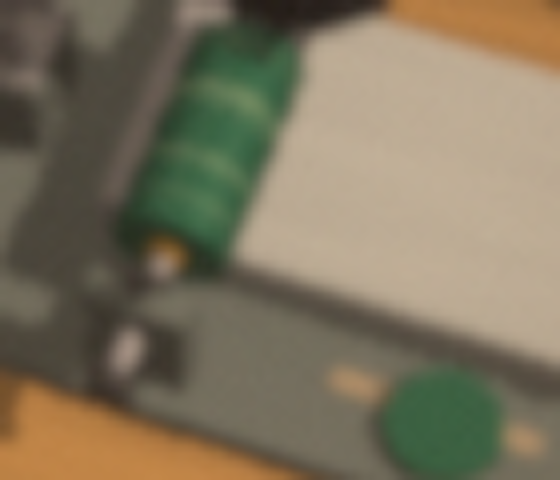

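jog_arm(
  steps=[
    {"dx": 0.02, "dy": 0.0, "dz": 0.0, "twist": 0.0},
    {"dx": 0.03, "dy": 0.0, "dz": 0.0, "twist": 0.0},
    {"dx": 0.04, "dy": 0.0, "dz": 0.0, "twist": 0.0},
  ],
)

```text
t: 19.85
tool_pos: [0.5137, 0.0107, 0.0527]
tool_rot: [-0.069, -3.081, 0.017]
contact_force: [-11.7, 0.1, 9.4]
opening: 0.0
```

jog_arm(
  steps=[
    {"dx": 0.02, "dy": 0.0, "dz": 0.0, "twist": 0.0},
    {"dx": 0.03, "dy": 0.0, "dz": 0.0, "twist": 0.0},
    {"dx": 0.04, "dy": 0.0, "dz": 0.0, "twist": 0.0},
  ],
)

```text
t: 20.23
tool_pos: [0.5137, 0.0107, 0.0527]
tool_rot: [-0.068, -3.074, 0.017]
contact_force: [-13.2, 0.4, 9.5]
opening: 0.0
```

jog_arm(
  steps=[
    {"dx": 0.01, "dy": 0.0, "dz": 0.03, "twist": 0.0},
    {"dx": 0.03, "dy": 0.0, "dz": 0.04, "twist": 0.0},
    {"dx": 0.04, "dy": 0.0, "dz": 0.04, "twist": 0.0},
  ],
)

```text
t: 20.6
tool_pos: [0.5136, 0.0108, 0.054]
tool_rot: [-0.068, -3.067, 0.017]
contact_force: [-10.4, 0.6, 3.6]
opening: -0.0003
```

jog_arm(
  steps=[
    {"dx": 0.02, "dy": 0.0, "dz": 0.03, "twist": 0.0},
    {"dx": 0.03, "dy": 0.0, "dz": 0.03, "twist": 0.0},
    {"dx": 0.04, "dy": 0.0, "dz": 0.03, "twist": 0.0},
  ],
)

```text
t: 20.98
tool_pos: [0.5135, 0.011, 0.0546]
tool_rot: [-0.068, -3.061, 0.017]
contact_force: [-10.4, -0.7, 2.0]
opening: 0.0
```

jog_arm(
  steps=[
    {"dx": 0.03, "dy": 0.0, "dz": 0.02, "twist": 0.0},
    {"dx": 0.05, "dy": 0.0, "dz": 0.02, "twist": 0.0},
    {"dx": 0.05, "dy": 0.0, "dz": 0.02, "twist": 0.0},
    {"dx": 0.05, "dy": 0.0, "dz": 0.02, "twist": 0.0},
  ],
)

```text
t: 21.48
tool_pos: [0.5134, 0.011, 0.0547]
tool_rot: [-0.067, -3.052, 0.017]
contact_force: [-11.2, -0.9, 4.1]
opening: -0.0005
```

jog_arm(
  steps=[
    {"dx": 0.04, "dy": 0.0, "dz": 0.02, "twist": 0.0},
    {"dx": 0.07, "dy": 0.0, "dz": 0.03, "twist": 0.0},
    {"dx": 0.07, "dy": 0.0, "dz": 0.03, "twist": 0.0},
  ],
)

```text
t: 21.85
tool_pos: [0.5133, 0.0111, 0.0548]
tool_rot: [-0.067, -3.04, 0.017]
contact_force: [-15.4, -0.7, 4.4]
opening: -0.0002
```

```bash
python3 - <<'E'
from h import *
s=ctrl.get_image("side"); crop(s,"pics/d11.png",220,290,190,240,8)
o=ctrl.get_obs(); print(o["t"],o["tool_pos"],o["contact_force"],o["wrist_torque"])
E
```

```text
21.9 [0.513278   0.01107246 0.05483729] [-14.52815528  -2.02551733   3.62231311] [-0.18204787  2.10511142 -0.06551305]
```

View pics/d11.png

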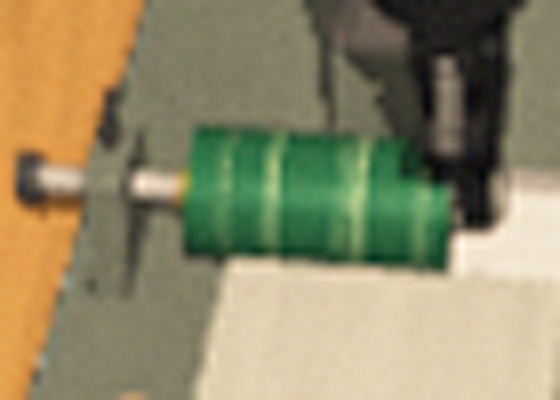

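Solid: the force rises while the position stays at x = 0.5134. I'll back off along the axis, rise and look.

jog_arm(
  steps=[
    {"dx": -0.05, "dy": 0.0, "dz": 0.0, "twist": 0.0},
    {"dx": -0.15, "dy": 0.01, "dz": 0.0, "twist": 0.0},
    {"dx": -0.4, "dy": 0.02, "dz": 0.0, "twist": 0.0},
    {"dx": -0.8, "dy": 0.03, "dz": 0.2, "twist": 0.0},
    {"dx": -1.1, "dy": 0.03, "dz": 0.7, "twist": 0.0},
  ],
)

```text
t: 22.52
tool_pos: [0.4448, 0.0132, 0.0958]
tool_rot: [-0.066, -3.037, 0.017]
contact_force: [-0.6, -0.3, 0.8]
opening: -0.0002
```

```bash
python3 - <<'E'
from h import *
from meas import *
o=ctrl.get_obs(); print(o["t"],o["tool_pos"],o["contact_force"])
s=ctrl.get_image("side"); crop(s,"pics/d12.png",220,290,190,240,8)
P=cloud(s);F=s["frame"].astype(float)
print(core_fit(P,s["frame"]))
rd=P[(F[...,0]>F[...,1]*1.8)&(F[...,0]>120)&(P[...,2]>.1)&(abs(P[...,0]-.56)<.04)&(P[...,1]<-.1)&(P[...,1]>-.2)]; print("red",rd.min(0),rd.max(0),np.median(rd,0))
gl=P[(F[...,0]>150)&(P[...,2]>.1)&(P[...,1]<-.2)&(P[...,0]>.3)&(P[...,0]<.75)&(P[...,2]<.16)]; print("glue-ish",gl.min(0),gl.max(0),np.median(gl,0))
E
```

```text
22.525 [0.44475194 0.01318742 0.09576038] [-0.64194047 -0.30809501  0.77830144]
(array([0.57929135, 0.00747058, 0.05536429]), np.float64(-0.04865069583831911), np.float64(0.10964965478333308), 474, np.float64(0.001656595257440453))
red [ 0.54535967 -0.17515229  0.17715729] [ 0.55975828 -0.15137131  0.26199585] [ 0.55237364 -0.15992781  0.22281018]
glue-ish [ 0.54422274 -0.53724326  0.10228731] [ 0.5622086  -0.51486325  0.12838698] [ 0.55295611 -0.52269255  0.11864117]
```

View pics/d12.png

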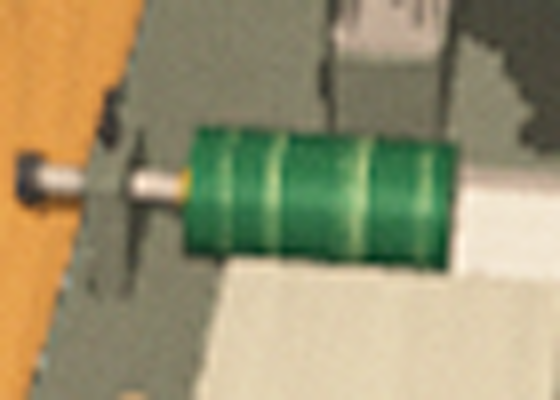

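```bash
python3 - <<'E'
from h import *
for n in("side","scene"):
    s=ctrl.get_image(n);P=cloud(s);F=s["frame"].astype(float)
    red=(F[...,0]>F[...,1]*1.8)&(F[...,0]>90)
    m=~red&(P[...,2]>.14)&(P[...,2]<.3)&(abs(P[...,0]-.56)<.04)&(P[...,1]<-.02)&(P[...,1]>-.24)
    Q=P[m]; print(n,len(Q))
    for z in np.arange(.14,.3,.02):
        q=Q[(Q[:,2]>=z)&(Q[:,2]<z+.02)]
        if len(q): print(round(z,2),len(q),q.min(0).round(3),q.max(0).round(3))
crop(ctrl.get_image("side"),"pics/d13.png",240,300,120,220,6)
E
```

```text
side 137
0.14 31 [ 0.548 -0.165  0.14 ] [ 0.568 -0.071  0.159]
0.16 25 [ 0.548 -0.169  0.16 ] [ 0.568 -0.064  0.176]
0.18 20 [ 0.549 -0.068  0.18 ] [ 0.569 -0.042  0.199]
0.2 60 [ 0.546 -0.163  0.201] [ 0.569 -0.04   0.219]
0.24 1 [ 0.546 -0.167  0.26 ] [ 0.546 -0.167  0.26 ]
scene 134
0.14 28 [ 0.542 -0.174  0.14 ] [ 0.575 -0.078  0.158]
0.16 22 [ 0.557 -0.172  0.16 ] [ 0.571 -0.07   0.18 ]
0.18 17 [ 0.563 -0.172  0.183] [ 0.573 -0.051  0.2  ]
0.2 67 [ 0.548 -0.174  0.201] [ 0.573 -0.043  0.218]
```

View pics/d13.png

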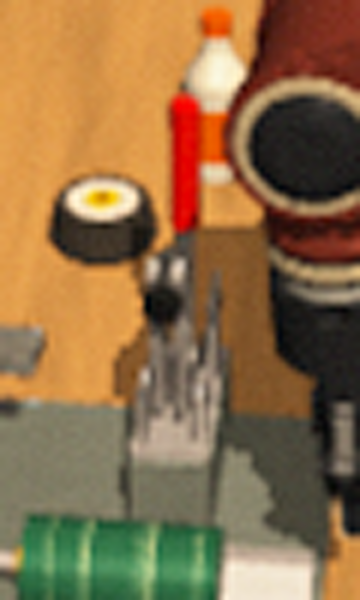

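jog_arm(
  steps=[
    {"dx": 0.0, "dy": 0.0, "dz": 0.9, "twist": -1.0},
    {"dx": 0.0, "dy": 0.0, "dz": 1.9, "twist": -2.0},
    {"dx": 0.0, "dy": 0.0, "dz": 2.9, "twist": -3.0},
    {"dx": 0.0, "dy": 0.0, "dz": 3.6, "twist": -4.0},
    {"dx": 0.0, "dy": 0.0, "dz": 3.6, "twist": -5.0},
  ],
)

```text
t: 23.35
tool_pos: [0.4498, 0.0125, 0.3174]
tool_rot: [-1.359, -2.736, -0.051]
contact_force: [-0.1, 0.0, -0.9]
opening: 0.0001
```

jog_arm(
  steps=[
    {"dx": 0.4, "dy": -0.5, "dz": 0.0, "twist": -1.0},
    {"dx": 0.9, "dy": -1.1, "dz": 0.0, "twist": -2.0},
    {"dx": 1.4, "dy": -1.8, "dz": 0.0, "twist": -3.0},
    {"dx": 1.75, "dy": -2.3, "dz": 0.0, "twist": -4.0},
    {"dx": 1.75, "dy": -2.3, "dz": -0.3, "twist": -4.0},
  ],
)

```text
t: 23.98
tool_pos: [0.5561, -0.1276, 0.2986]
tool_rot: [-2.227, -2.115, -0.093]
contact_force: [0.6, -0.2, 0.3]
opening: -0.0001
```

```bash
python3 - <<'E'
from h import *
from scipy.spatial.transform import Rotation as R
o=ctrl.get_obs(); print(o["t"],o["tool_pos"],o["contact_force"],R.from_rotvec(o["tool_rot"]).as_matrix().round(3))
s=ctrl.get_image("side"); crop(s,"pics/d14.png",220,320,100,240,4)
s=ctrl.get_image("wrist"); cv2.imwrite("pics/w14.png",s["frame"][:,:,::-1])
E
```

```text
23.975 [ 0.55614042 -0.12758239  0.29855578] [ 0.61525388 -0.22762704  0.26761232] [[ 0.052  0.999 -0.003]
 [ 0.994 -0.051  0.092]
 [ 0.091 -0.008 -0.996]]
```

View pics/d14.png

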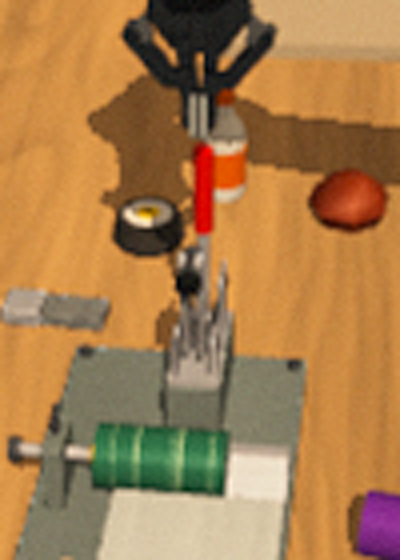

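View pics/w14.png

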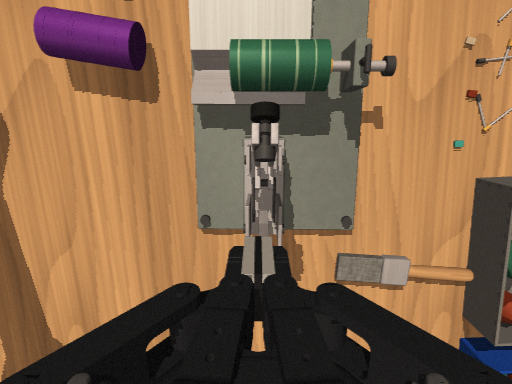

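jog_arm(
  steps=[
    {"dx": 0.0, "dy": 0.0, "dz": -0.3, "twist": 0.0},
    {"dx": 0.0, "dy": 0.0, "dz": -0.6, "twist": 0.0},
    {"dx": 0.0, "dy": 0.0, "dz": -0.85, "twist": 0.0},
    {"dx": 0.0, "dy": -0.05, "dz": -0.93, "twist": 0.0},
    {"dx": 0.0, "dy": -0.1, "dz": -0.93, "twist": 0.0},
  ],
)

```text
t: 24.7
tool_pos: [0.5534, -0.131, 0.239]
tool_rot: [-2.218, -2.113, -0.089]
contact_force: [-0.5, 0.1, 0.2]
opening: -0.0001
```

jog_arm(
  steps=[
    {"dx": 0.0, "dy": -0.1, "dz": 0.0, "twist": 0.0},
    {"dx": -0.01, "dy": -0.2, "dz": 0.0, "twist": 0.0},
    {"dx": -0.01, "dy": -0.3, "dz": 0.0, "twist": 0.0},
    {"dx": -0.02, "dy": -0.4, "dz": 0.0, "twist": 0.0},
    {"dx": -0.02, "dy": -0.5, "dz": 0.0, "twist": 0.0},
  ],
)

```text
t: 25.32
tool_pos: [0.5522, -0.1619, 0.2389]
tool_rot: [-2.219, -2.114, -0.087]
contact_force: [0.7, -0.4, 0.3]
opening: -0.0002
```

```bash
python3 - <<'E'
from h import *
o=ctrl.get_obs(); print(o["t"],o["tool_pos"],o["contact_force"])
s=ctrl.get_image("side"); crop(s,"pics/d15.png",220,320,100,240,4)
s=ctrl.get_image("scene"); crop(s,"pics/s15.png",180,280,130,240,5)
E
```

```text
25.325 [ 0.55219064 -0.16186711  0.23892298] [ 0.74355595 -0.41045036  0.26409294]
```

View pics/d15.png

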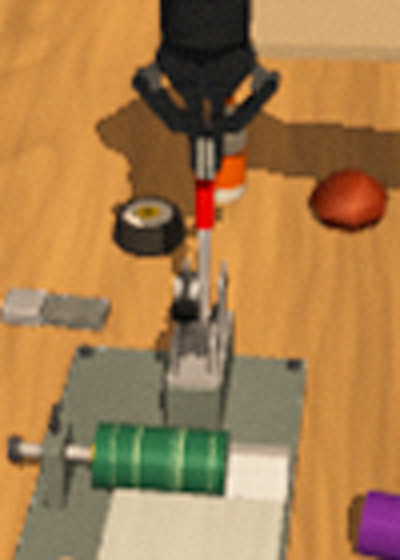

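View pics/s15.png

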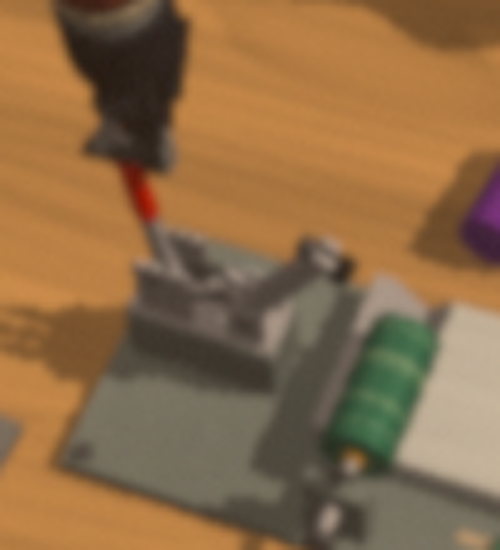

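jog_arm(
  steps=[
    {"dx": -0.01, "dy": -0.17, "dz": 0.0, "twist": 0.0},
    {"dx": -0.02, "dy": -0.35, "dz": -0.05, "twist": 0.0},
    {"dx": -0.02, "dy": -0.52, "dz": -0.1, "twist": 0.0},
    {"dx": -0.03, "dy": -0.68, "dz": -0.17, "twist": 0.0},
    {"dx": -0.04, "dy": -0.85, "dz": -0.25, "twist": 0.0},
  ],
)

```text
t: 26.05
tool_pos: [0.5496, -0.2135, 0.2232]
tool_rot: [-2.219, -2.112, -0.088]
contact_force: [0.8, 2.6, 0.1]
opening: -0.0
```

```bash
python3 - <<'E'
from h import *
s=ctrl.get_image("scene"); crop(s,"pics/s16.png",180,280,130,240,5)
E
```

```text
(no output)
```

View pics/s16.png

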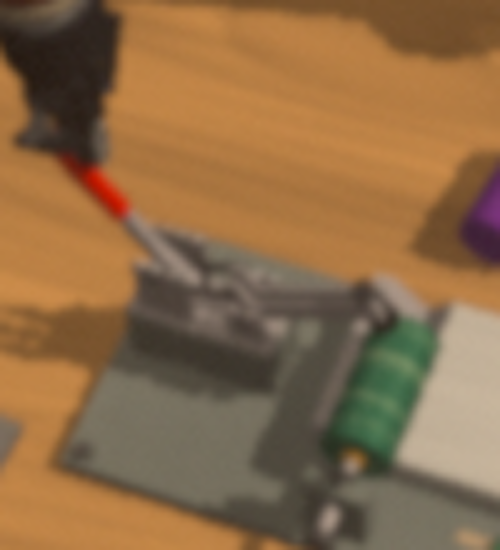

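jog_arm(
  steps=[
    {"dx": -0.01, "dy": -0.22, "dz": -0.14, "twist": 0.0},
    {"dx": -0.02, "dy": -0.43, "dz": -0.29, "twist": 0.0},
    {"dx": -0.03, "dy": -0.58, "dz": -0.44, "twist": 0.0},
    {"dx": -0.03, "dy": -0.7, "dz": -0.58, "twist": 0.0},
    {"dx": -0.04, "dy": -0.78, "dz": -0.68, "twist": 0.0},
  ],
)

```text
t: 26.72
tool_pos: [0.5466, -0.2615, 0.1807]
tool_rot: [-2.22, -2.11, -0.086]
contact_force: [-0.2, 3.6, 1.8]
opening: 0.0001
```

```bash
python3 - <<'E'
from h import *
s=ctrl.get_image("scene"); crop(s,"pics/s17.png",180,280,130,240,5)
o=ctrl.get_obs(); print(o["contact_force"],o["tool_pos"])
E
```

```text
[ 0.23631173 -1.06156677 -0.68546197] [ 0.54623909 -0.26159414  0.18000326]
```

View pics/s17.png

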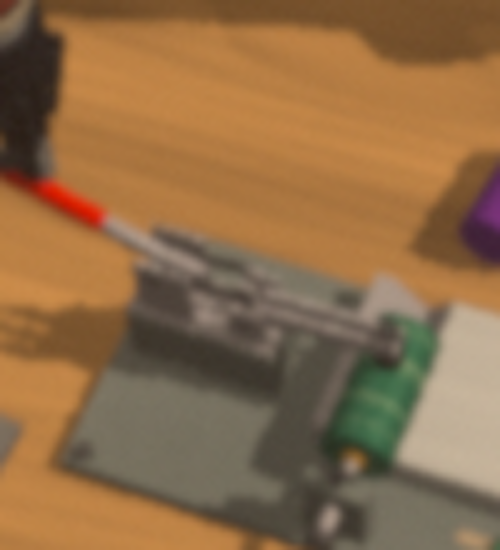

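jog_arm(
  steps=[
    {"dx": 0.0, "dy": -0.1, "dz": -0.15, "twist": 0.0},
    {"dx": -0.01, "dy": -0.17, "dz": -0.27, "twist": 0.0},
    {"dx": -0.01, "dy": -0.21, "dz": -0.38, "twist": 0.0},
    {"dx": -0.01, "dy": -0.24, "dz": -0.48, "twist": 0.0},
    {"dx": -0.01, "dy": -0.25, "dz": -0.57, "twist": 0.0},
  ],
)

```text
t: 27.4
tool_pos: [0.5454, -0.2769, 0.1451]
tool_rot: [-2.22, -2.109, -0.085]
contact_force: [-0.4, -0.4, -0.1]
opening: -0.0001
```

```bash
python3 - <<'E'
from h import *
s=ctrl.get_image("scene"); crop(s,"pics/s18.png",180,280,130,240,5)
o=ctrl.get_obs(); print(o["contact_force"],o["tool_pos"])
E
```

```text
[-0.81949616  0.63780905 -0.06681518] [ 0.54504675 -0.27661697  0.14428101]
```

View pics/s18.png

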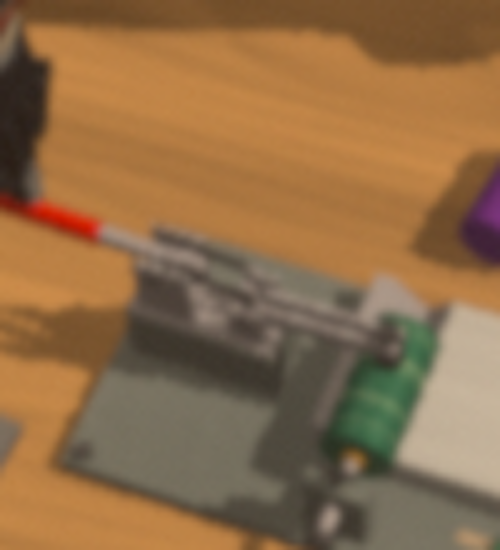

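jog_arm(
  steps=[
    {"dx": 0.0, "dy": 0.0, "dz": -0.05, "twist": 0.0},
    {"dx": 0.0, "dy": 0.0, "dz": -0.1, "twist": 0.0},
    {"dx": 0.0, "dy": 0.0, "dz": -0.13, "twist": 0.0},
    {"dx": 0.0, "dy": 0.0, "dz": -0.13, "twist": 0.0},
  ],
)

```text
t: 27.95
tool_pos: [0.5458, -0.2769, 0.1427]
tool_rot: [-2.219, -2.11, -0.085]
contact_force: [-9.5, 6.1, 22.6]
opening: 0.0
```

jog_arm(
  steps=[
    {"dx": 0.0, "dy": 0.0, "dz": 0.2, "twist": 0.0},
    {"dx": 0.0, "dy": 0.0, "dz": 0.8, "twist": 0.0},
    {"dx": 0.0, "dy": 0.0, "dz": 1.6, "twist": 0.0},
    {"dx": 0.0, "dy": 0.0, "dz": 2.5, "twist": 0.0},
    {"dx": 0.0, "dy": 0.0, "dz": 3.0, "twist": 0.0},
  ],
)

```text
t: 28.58
tool_pos: [0.5466, -0.2774, 0.3269]
tool_rot: [-2.222, -2.113, -0.087]
contact_force: [-0.6, -0.2, 0.8]
opening: 0.0002
```

```bash
python3 - <<'E'
from h import *
from meas import *
o=ctrl.get_obs(); print(o["t"],o["tool_pos"],o["contact_force"],o["dq"].round(4) if hasattr(o["dq"],"round") else o["dq"])
s=ctrl.get_image("side"); crop(s,"pics/d19.png",220,320,140,240,6)
P=cloud(s); print(core_fit(P,s["frame"]))
w=ctrl.get_image("wrist"); cv2.imwrite("pics/w19.png",w["frame"][:,:,::-1]); print("w",core_fit(cloud(w),w["frame"]))
for im in(s,w,ctrl.get_image("scene")):
    P=cloud(im);F=im["frame"].astype(float)
    rd=P[(F[...,0]>F[...,1]*1.8)&(F[...,0]>90)&(P[...,2]>.09)&(P[...,2]<.3)&(abs(P[...,0]-.55)<.04)&(P[...,1]<-.2)&(P[...,1]>-.33)]
    if len(rd)>10:
        y=rd[:,1]; f=np.polyfit(y,rd[:,2],1); print("red",len(rd),rd.min(0).round(3),rd.max(0).round(3),"slope",f[0],"theta",np.pi/2-np.arctan(f[0]))
E
```

```text
28.575 [ 0.54655963 -0.27743204  0.32693479] [-0.59443386 -0.19664861  0.77746476] [ 0.     -0.0519 -0.2862  0.0015  0.3807  0.0273]
(array([0.5794156 , 0.00727593, 0.05547633]), np.float64(-0.054072813172334595), np.float64(0.10917645738708927), 461, np.float64(0.0016439943915297697))
  return _methods._mean(a, axis=axis, dtype=dtype,
  ret = ret.dtype.type(ret / rcount)
Traceback (most recent call last):
  File "meas.py", line 9, in core_fit
    q=least_squares(res,[np.median(c[:,1]),.0655,0],loss="soft_l1",f_scale=.001).x
      ~~~~~~~~~~~~~^^^^^^^^^^^^^^^^^^^^^^^^^^^^^^^^^^^^^^^^^^^^^^^^^^^^^^^^^^^^^
ValueError: Initial guess is outside of provided bounds
```

View pics/d19.png

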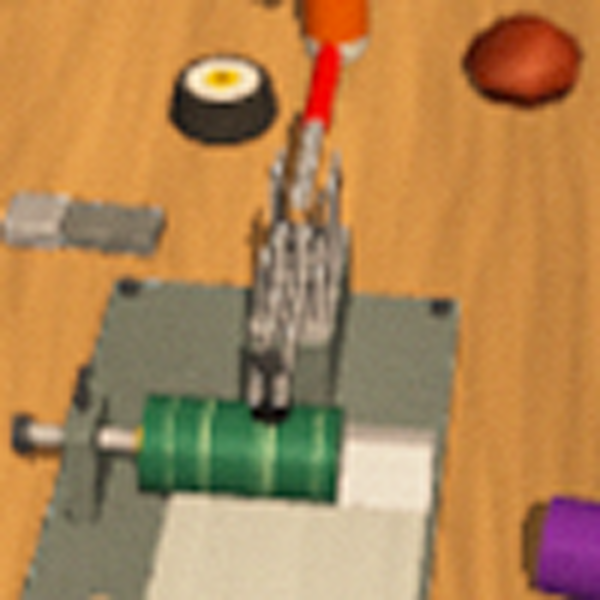

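View pics/w19.png

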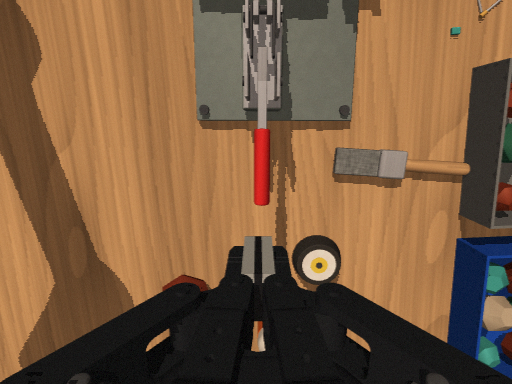

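The pad is on the core at side-crop (268,410), and the core end still covers the tip at (135,440). I'll check the handle angle.

```bash
python3 - <<'E'
from h import *
for n in("wrist","side","scene"):
    im=ctrl.get_image(n); P=cloud(im);F=im["frame"].astype(float)
    rd=P[(F[...,0]>F[...,1]*2.2)&(F[...,0]>90)&(P[...,2]>.09)&(P[...,2]<.19)&(abs(P[...,0]-.55)<.03)&(P[...,1]<-.2)&(P[...,1]>-.32)].astype(float)
    if len(rd)>10:
        # top ridge per y bin
        b=np.arange(-.305,-.215,.008); t=[(y+.004,rd[(rd[:,1]>=y)&(rd[:,1]<y+.008)][:,2].max()) for y in b if ((rd[:,1]>=y)&(rd[:,1]<y+.008)).any()]
        t=np.array(t); f=np.polyfit(t[:,0],t[:,1],1); print(n,len(rd),t.round(4).tolist(),"theta",np.pi/2-np.arctan(f[0]))
o=ctrl.get_obs(); print(o["t"],o["contact_force"],np.abs(o["dq"]).max())
E
```

```text
wrist 1197 [[-0.301, 0.1461], [-0.293, 0.1452], [-0.285, 0.1452], [-0.277, 0.1442], [-0.269, 0.1438], [-0.261, 0.144], [-0.253, 0.1433], [-0.245, 0.1428], [-0.237, 0.142], [-0.229, 0.1417], [-0.221, 0.1417]] theta 1.62631781573044
side 55 [[-0.293, 0.1417], [-0.285, 0.1456], [-0.277, 0.1434], [-0.269, 0.1404], [-0.261, 0.1409], [-0.253, 0.1413], [-0.245, 0.1415], [-0.237, 0.1363], [-0.229, 0.1393], [-0.221, 0.1402], [-0.213, 0.1397]] theta 1.6291674353138164
scene 89 [[-0.301, 0.1475], [-0.293, 0.1454], [-0.285, 0.1418], [-0.277, 0.142], [-0.269, 0.1436], [-0.261, 0.1427], [-0.253, 0.1443], [-0.245, 0.1423], [-0.237, 0.148], [-0.229, 0.1425], [-0.221, 0.1419]] theta 1.5925776538598035
28.825 [ 0.05936624 -0.06502432 -1.14620351] 0.02605879411512665
```

The grip's top line rises by 0.055 rad towards its end, so θ ≈ 1.57 − 0.055 ≈ 1.515, which is locked. I'll hand in.

```bash
python3 -c "
from station import ctrl
print(ctrl.finish_job())"
```

```text
the job is handed in; nothing more can be done
None
```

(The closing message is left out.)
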